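Sort the marked parts and hang up the batch plate

ROBOT

A 6-joint arm with a two-finger parallel gripper is mounted at the origin on the work surface. World frame = base frame: x ahead of the robot, y to its left, z up, the work surface at z = 0. Lengths are in m, angles in rad, forces in N, time in s.
With the tool pointing down it reaches from about 0.425 to 0.95 m from the base axis. Payload 3.5 kg.
Tool frame: the origin (TCP) lies midway between the tips of the shut fingers; the grasp point (between the pads) lies 19 mm behind it; z points along the fingers, y is the direction in which the jaws open and shut (so a half turn about z gives the same grasp; the last joint's range is limited). The gripper opens to 85 mm and grips with 20 to 120 N. Pads are 22 mm wide; open, the fingers measure 114 mm over their backs; the gripper's body (76 mm by 85 mm) begins 54 mm behind the grasp point. The pads swing forward as they close: fully open they stand 13 mm farther back than shut.
Start: joints at [-1.406, 0.286, 1.577, -0, 1.279, -0.15], TCP at [0.209, -0.642, 0.231] pointing down, gripper open.
Joint ranges: [-2.77, 2.77], [-0.9, 2.22], [0.21, 2.48], [-1.53, 4.67], [0.24, 2.81], [-2.84, 2.84]. Speed limits (rad/s): [2.79, 2.79, 3.14, 3.14, 3.14, 3.14].

INTERFACE

Orientations are given as [roll, pitch, yaw] about the fixed x, y, z axes, in that order (R = Rz(yaw) Ry(pitch) Rx(roll)).
In Python, from bench import env gives the robot as it stands.
- The arm moves only by the shell command python3 -m crank 'ROWS' [OPENING] [FORCE]. ROWS is text: rows parted by semicolons, each of 4 numbers parted by spaces: the shift along the world's x, y, z in cm, then the turn about the world's z in rad. In form: dx dy dz yaw; .... A call has 1 to 8 rows; each row is the pose to reach, as a shift and turn from the pose commanded when the call began; what a row does not reach only later rows make up. A row lasts 1/12 s, in which the tool goes at most 41.7 mm and 7.16 degrees, less where a joint would pass 70% of its speed; a pose out of reach is approached as far as the arm can. A call with a gripper value outside its range is refused whole. OPENING is the opening, from 0 (shut) to 1 (fully open), set as the call begins (- or left out, the last holds). The fingers move at their own pace and stop on an object; FORCE is the grip in N (left out, the last holds). Time passes only in rows, so rows that repeat a pose let the fingers close. It gives the time, the measured TCP pose, the force and the opening at its end, in the units of the state.
- env.read_state(): the state, without advancing time (a new reading comes with each control period).
- env.grab_frame(name): name is "scene" or "top" or "wrist"; returns a dict with "color" (420x560x3 uint8, red, green, blue), "z_map" (420x560 float32, m along the optical axis (not along the pixel's ray), 0 where there is no reading), "intrinsics" (3x3 intrinsics, pixels), "eye" and "rotation" of the camera in the world; the wrist camera has in their place "hand_eye" (4x4, takes a point from camera to tool coordinates, whose origin is the TCP and whose axes are the flange's). Camera axes: x right, y down, z forward; pixel columns grow to the right and rows downward; lengths in m; the calibration is good to about 2 mm. The wrist camera is an equidistant fisheye: a pixel r from the principal point sees the ray r / f radians off the axis. A picture is of the moment at which its call begins: read the wrist's pose just before it.
- env.job_done(): hands the job in, once; it reports no verdict.
Trained networks look in a picture, given as the dict that the camera call returned (one of the last four; its "shot" number tells which), for a name from the list of things; names that differ only in an ending like _2 or _b are one class to them, and where a whole thing is asked for, a point or a joint stands for the part that bears it (a point fixed in the world has none). Each returns a list of dicts, best first, with "score" (0 to 1); they miss things now and then, are a little off and sometimes report something else, mostly with a low value. They report only what shows in the picture. A call takes as long as a camera call. They do not tell look-alikes from the thing itself.
- env.search_frame(name, picture): "uv" ([column, row] in pixels, amid what is visible of it).
The state is a dict: "time": time; "joint_pos": joint angles; "joint_velocities": joint speeds; "joint_torque": joint torques, N m; "tcp_pos": TCP position; "ee_rot": TCP orientation; "force": force on the tool from outside, world axes, zero at the start; "moment": the same for the moment, N m; "finger_gap": opening from 0.0 (shut) to 1.0 (fully open).
Only numpy, scipy, OpenCV 4.12 (cv2) and the standard library are available. Lean on these libraries where they do the work, as an engineer would, in place of code of your own. Each camera call takes 0.05 s, during which the arm holds its last target.

TASK

The laser marking run is over: put every round knob into the blue bin and every T-shaped foot into the orange bin. When all of them are in, take the green keyhole plate out of its rack and hang it on the post's screw as the sign that the batch is sorted: wide hole over the screw head, then slid fully down so that the screw sits at the top of the narrow slot, and let it hang there upright. Leave the other things on the table where they are.

Things in the scene. Friction and masses are not known exactly. Their poses are not given: they have to be found in the camera images.
- blue_bin: Blue fixed open bin, 250 (x) by 140 (y) by 45 mm high, walls and floor 5 mm thick (inside 240 by 130); its origin is the centre of its underside on the table, z up. It stands to the left or the right, turned by up to 15 degrees from the world axes. For the round knobs.
- orange_bin: Orange fixed open bin, 250 (x) by 140 (y) by 45 mm high, walls and floor 5 mm thick (inside 240 by 130); its origin is the centre of its underside on the table, z up. It stands to the left or the right, turned by up to 15 degrees from the world axes. For the T-shaped feet.
- plate: Green plate, 8 mm thick (its x), 80 wide (y), 155 high (z, up), 0.15 kg, alike front and back. Origin: centre of its bottom edge. It starts upright in the rack. Keyhole along x on its centre line: eight-sided hole 28 mm across, 52 to 80 mm above the bottom edge, tapering up into a slot 11 mm wide that ends at 95.5 mm. Solid above: pinch the top edge across the 8 mm; hangs freely on the screw.
- plate_hole (a point): Centre of the plate's wide hole, mid-thickness, 66 mm above its bottom edge; axes as the plate's.
- plate_slot (a point): Where the screw's shank lies when the plate hangs home at the top of the narrow slot: mid-thickness, 92 mm above the plate's bottom edge.
- rack: Fixed dark rack holding the plate upright at the start: base 75 x 110 x 10 mm, on it a pocket 10.5 mm wide (x), 83 mm long (y), walls 35 mm high; the plate's bottom edge is 10 mm and its top 165 mm above the table. Lift the plate straight up by 40 mm or more. Origin: centre of the underside; turned by up to 20 degrees.
- post: Fixed white panel on a dark foot, 90 mm wide (y), 12 thick, top at 164 mm. Origin on the table below its face, the plane x = 0, which looks to +x, away from the robot, up to 20 degrees askew. Foot 14 mm high, x -32 to +53 mm. Screw along +x at 150 mm height, mid-width: shank 7 mm thick, 14 long from face to head; head 18 mm across, 5 thick. Stands beside the rack, left or right of it.
- screw (a point): Axis of the screw's shank, midway between the panel's face and the head (7 mm in front of the face), 150 mm above the table; axes as the post's.
- knob0: Round black control knob with aluminium cap and red pointer line, 36 mm across, 30 mm high, about 50 g, upright on the table at the start. Origin: centre of its underside, z up along its axis. May be absent (3 or 4 knobs are there).
- knob1: Round black control knob with aluminium cap and red pointer line, 36 mm across, 30 mm high, about 50 g, upright on the table at the start. Origin: centre of its underside, z up along its axis. May be absent (3 or 4 knobs are there).
- knob2: Round black control knob with aluminium cap and red pointer line, 36 mm across, 30 mm high, about 50 g, upright on the table at the start. Origin: centre of its underside, z up along its axis. May be absent (3 or 4 knobs are there).
- knob3: Round black control knob with aluminium cap and red pointer line, 36 mm across, 30 mm high, about 50 g, upright on the table at the start. Origin: centre of its underside, z up along its axis. May be absent (3 or 4 knobs are there).
- foot0: Aluminium mounting foot, an upside-down T: base 56 (x) by 32 (y) by 8 mm, on it along x a middle web 56 mm long, 10 mm thick (y), up to 40 mm above the table; about 80 g. Origin: centre of its underside, z up. May be absent (3 or 4 feet are there).
- foot1: Aluminium mounting foot, an upside-down T: base 56 (x) by 32 (y) by 8 mm, on it along x a middle web 56 mm long, 10 mm thick (y), up to 40 mm above the table; about 80 g. Origin: centre of its underside, z up. May be absent (3 or 4 feet are there).
- foot2: Aluminium mounting foot, an upside-down T: base 56 (x) by 32 (y) by 8 mm, on it along x a middle web 56 mm long, 10 mm thick (y), up to 40 mm above the table; about 80 g. Origin: centre of its underside, z up. May be absent (3 or 4 feet are there).
- foot3: Aluminium mounting foot, an upside-down T: base 56 (x) by 32 (y) by 8 mm, on it along x a middle web 56 mm long, 10 mm thick (y), up to 40 mm above the table; about 80 g. Origin: centre of its underside, z up. May be absent (3 or 4 feet are there).
- screwdriver: Screwdriver lying on the table; a bystander, not part of the job, to be left where it is.
- wrench: Wrench lying on the table; a bystander, not part of the job, to be left where it is.
- brush: Cleaning brush lying on the table; a bystander, not part of the job, to be left where it is.
- cleaner: Closed bottle, 60 mm across, 130 mm high; a bystander, not part of the job, to be left where it is.
- ring_gauge: Steel ring, 60 mm across, 15 mm high; a bystander, not part of the job, to be left where it is.
- gauge_block: Steel block 30 by 60 by 20 mm; a bystander, not part of the job, to be left where it is.
There are look-alikes about, which are no part of the job. Leave any purple look-alike of the foot0 alone.

How it is judged:
On the way, in this order (a step that is already met when the one before it is completed fails the run):
1. all knobs lie in the blue bin and all feet in the orange bin, let go (x of knob0 in the frame of blue_bin between -0.12 and 0.12 m and y of knob0 in the frame of blue_bin between -0.065 and 0.065 m and z of knob0 in the frame of blue_bin between 0 and 0.038 m and linear speed of each of knob0, knob1, knob2, knob3, foot0, foot1, foot2, foot3 below 0.05 m/s and x of knob1 in the frame of blue_bin between -0.12 and 0.12 m and y of knob1 in the frame of blue_bin between -0.065 and 0.065 m and z of knob1 in the frame of blue_bin between 0 and 0.038 m and x of knob2 in the frame of blue_bin between -0.12 and 0.12 m and y of knob2 in the frame of blue_bin between -0.065 and 0.065 m and z of knob2 in the frame of blue_bin between 0 and 0.038 m and x of knob3 in the frame of blue_bin between -0.12 and 0.12 m and y of knob3 in the frame of blue_bin between -0.065 and 0.065 m and z of knob3 in the frame of blue_bin between 0 and 0.038 m and x of foot0 in the frame of orange_bin between -0.12 and 0.12 m and y of foot0 in the frame of orange_bin between -0.065 and 0.065 m and z of foot0 in the frame of orange_bin between 0 and 0.038 m and x of foot1 in the frame of orange_bin between -0.12 and 0.12 m and y of foot1 in the frame of orange_bin between -0.065 and 0.065 m and z of foot1 in the frame of orange_bin between 0 and 0.038 m and x of foot2 in the frame of orange_bin between -0.12 and 0.12 m and y of foot2 in the frame of orange_bin between -0.065 and 0.065 m and z of foot2 in the frame of orange_bin between 0 and 0.038 m and x of foot3 in the frame of orange_bin between -0.12 and 0.12 m and y of foot3 in the frame of orange_bin between -0.065 and 0.065 m and z of foot3 in the frame of orange_bin between 0 and 0.038 m and contact force between the fingers and knob0 below 0.2 N and contact force between the fingers and knob1 below 0.2 N and contact force between the fingers and knob2 below 0.2 N and contact force between the fingers and knob3 below 0.2 N and contact force between the fingers and foot0 below 0.2 N and contact force between the fingers and foot1 below 0.2 N and contact force between the fingers and foot2 below 0.2 N and contact force between the fingers and foot3 below 0.2 N), for 0.2 s.
2. after that, the plate hangs on the screw at the top of its narrow slot, let go (x of plate_slot in the frame of post between 0.001 and 0.013 m and y of plate_slot in the frame of post between -0.004 and 0.004 m and z of plate_slot in the frame of post between 0.146 and 0.153 m and angle between plate's own z axis and vertical below 0.15 rad and linear speed of plate below 0.03 m/s and contact force between the fingers and plate below 0.2 N), for 0.2 s.
At the end, for the whole second after the job is handed in: Every knob at rest inside the blue bin, every foot inside the orange one (origin under 38 mm above the bin's underside). The plate at rest between panel and screw head, slot point within 6 mm of the screw point along the screw, 4 mm sideways, -4 to +3 mm in height, upright within 0.15 rad (all of step 2 and x of knob0 in the frame of blue_bin between -0.12 and 0.12 m and y of knob0 in the frame of blue_bin between -0.065 and 0.065 m and z of knob0 in the frame of blue_bin between 0 and 0.038 m and linear speed of each of knob0, knob1, knob2, knob3, foot0, foot1, foot2, foot3 below 0.05 m/s and x of knob1 in the frame of blue_bin between -0.12 and 0.12 m and y of knob1 in the frame of blue_bin between -0.065 and 0.065 m and z of knob1 in the frame of blue_bin between 0 and 0.038 m and x of knob2 in the frame of blue_bin between -0.12 and 0.12 m and y of knob2 in the frame of blue_bin between -0.065 and 0.065 m and z of knob2 in the frame of blue_bin between 0 and 0.038 m and x of knob3 in the frame of blue_bin between -0.12 and 0.12 m and y of knob3 in the frame of blue_bin between -0.065 and 0.065 m and z of knob3 in the frame of blue_bin between 0 and 0.038 m and x of foot0 in the frame of orange_bin between -0.12 and 0.12 m and y of foot0 in the frame of orange_bin between -0.065 and 0.065 m and z of foot0 in the frame of orange_bin between 0 and 0.038 m and x of foot1 in the frame of orange_bin between -0.12 and 0.12 m and y of foot1 in the frame of orange_bin between -0.065 and 0.065 m and z of foot1 in the frame of orange_bin between 0 and 0.038 m and x of foot2 in the frame of orange_bin between -0.12 and 0.12 m and y of foot2 in the frame of orange_bin between -0.065 and 0.065 m and z of foot2 in the frame of orange_bin between 0 and 0.038 m and x of foot3 in the frame of orange_bin between -0.12 and 0.12 m and y of foot3 in the frame of orange_bin between -0.065 and 0.065 m and z of foot3 in the frame of orange_bin between 0 and 0.038 m); the robot touches nothing.
It fails at once if a bystander (screwdriver, wrench, brush, bottle, ring, block) is moved more than 40 mm (distance of any of screwdriver, wrench, brush, cleaner, ring_gauge, gauge_block from where it was at the start of the episode above 0.04 m).
Of knob0, knob1, knob2, knob3 only 3 to 4 are there at a start; the rules pass over those that are not, and their reading is None.
Of foot0, foot1, foot2, foot3 only 3 to 4 are there at a start; the rules pass over those that are not, and their reading is None.
At some moment in a run one of knob0, knob1, knob2, knob3, foot0, foot1, foot2, foot3 may be knocked a few centimetres aside while the robot is not near it.
It also fails if it takes over 210 s, if anything falls off the work surface, if the arm or the gripper's body presses on something with over 40 N, if the wrist force passes 120 N, or if a joint passes its speed limit or range.

## Working session

There is one attempt and no reset: what is moved stays moved. The work goes in short steps, Python scripts to look and compute and a shell command to move; the robot and the scene stay as the last step left them, time stands still between calls to the robot, and variables do not carry over. Pictures are saved under pics/ and viewed, and the job is handed in when it is done.

```bash
ls; mkdir -p pics; python3 - <<'E'
from bench import env
import cv2,numpy as np
print(env.read_state())
for n in ("scene","top","wrist"):
    f=env.grab_frame(n)
    cv2.imwrite(f"pics/{n}0.png",f["color"][:,:,::-1])
    print(n,{k:(v.tolist() if hasattr(v,'tolist') else v) for k,v in f.items() if k not in("color","z_map")})
E
```

```text
pics
{'time': 0.0, 'joint_pos': array([-1.40600225e+00,  2.87170573e-01,  1.57819783e+00, -3.56536510e-05,
        1.27860963e+00, -1.49978812e-01]), 'joint_velocities': array([-0.00121   , -0.00136811,  0.000545  , -0.00010267,  0.00067957,
        0.00052264]), 'joint_torque': array([-1.14469796e-03, -4.05980802e+01, -2.92623156e+01, -1.31072707e-04,
        5.84612731e-03,  3.29217123e-06]), 'tcp_pos': array([ 0.20890282, -0.6411561 ,  0.22993264]), 'ee_rot': array([-3.13922896e+00, -3.22681135e-04,  3.14782819e-01]), 'force': array([-0.60881876, -0.5266434 , -0.68632131]), 'moment': array([0.00900375, 0.00968675, 0.01041764]), 'finger_gap': 0.9969435307947121}
scene {'intrinsics': [[450.79236493651706, 0.0, 276.9766584641607], [0.0, 450.79236493651706, 209.0271377251285], [0.0, 0.0, 1.0]], 'eye': [0.9163077351016078, 0.630092935049585, 1.0387723018222768], 'rotation': [-2.463341719535645, 0.0017586437456871273, 2.6095667633892354], 'shot': 1}
top {'intrinsics': [[390.27739146227674, 0.0, 280.6341099745991], [0.0, 390.27739146227674, 211.5271489113037], [0.0, 0.0, 1.0]], 'eye': [0.42761694267112316, 0.008929594880373596, 1.365833872204885], 'rotation': [-3.0739168762344953, -0.005542000972134087, -1.5977262546513886], 'shot': 2}
wrist {'intrinsics': [[325.19226210127806, 0.0, 285.41606988426133], [0.0, 325.19226210127806, 210.99129157646908], [0.0, 0.0, 1.0]], 'hand_eye': [[0.00026861914793771763, -0.9526685045258, -0.30401093455388506, 0.07798650333313309], [0.9999998640837438, 0.00039175273157757775, -0.0003440382092225651, -0.000899167343135221], [0.0004468514803207817, -0.30401080081860665, 0.9526684802749494, -0.14178381394320622], [0.0, 0.0, 0.0, 1.0]], 'shot': 3}
```

View pics/scene0.png

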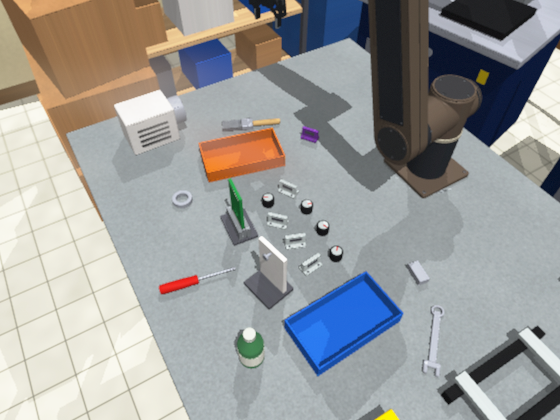

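View pics/top0.png

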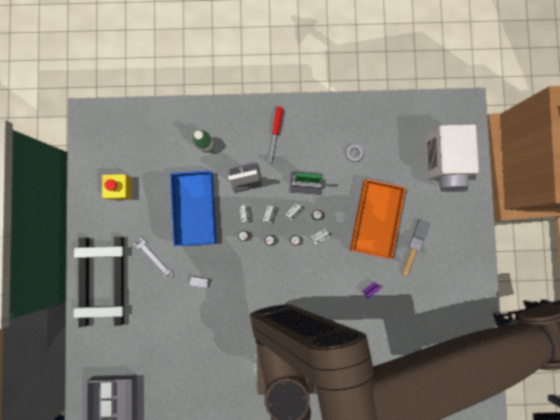

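View pics/wrist0.png

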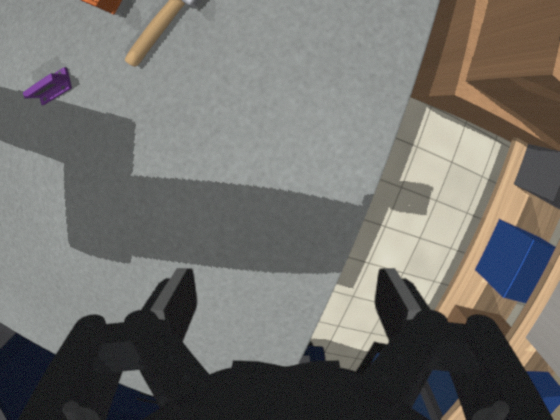

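```bash
cat > h.py <<'E'
from bench import env
import cv2,numpy as np
from scipy.spatial.transform import Rotation as Ro
def rpy(r): return Ro.from_euler('xyz',r).as_matrix()
def cloud(f,st=None):
    K=f["intrinsics"];z=f["z_map"].astype(float);h,w=z.shape
    u,v=np.meshgrid(np.arange(w),np.arange(h))
    x=(u-K[0,2])/K[0,0];y=(v-K[1,2])/K[1,1]
    if "hand_eye" in f:
        r=np.hypot(x,y);s=np.where(r>1e-9,np.tan(np.minimum(r,1.5))/np.maximum(r,1e-9),1);x=x*s;y=y*s
        T=f["hand_eye"];R=rpy(st["ee_rot"])@T[:3,:3];t=np.array(st["tcp_pos"])+rpy(st["ee_rot"])@T[:3,3]
    else: R=rpy(f["rotation"]);t=np.array(f["eye"])
    P=np.stack([x*z,y*z,z],-1)@R.T+t
    P[z==0]=np.nan
    return P
def proj(f,X,st=None):
    X=np.atleast_2d(X)
    if "hand_eye" in f:
        T=f["hand_eye"];R=rpy(st["ee_rot"])@T[:3,:3];t=np.array(st["tcp_pos"])+rpy(st["ee_rot"])@T[:3,3]
    else: R=rpy(f["rotation"]);t=np.array(f["eye"])
    c=(X-t)@R;K=f["intrinsics"]
    if "hand_eye" in f:
        th=np.arctan2(np.hypot(c[:,0],c[:,1]),c[:,2]);p=np.arctan2(c[:,1],c[:,0])
        return np.c_[K[0,0]*th*np.cos(p)+K[0,2],K[1,1]*th*np.sin(p)+K[1,2]]
    return np.c_[c[:,0]/c[:,2]*K[0,0]+K[0,2],c[:,1]/c[:,2]*K[1,1]+K[1,2]]
def save(n,f,box=None,s=1):
    im=f["color"][:,:,::-1]
    if box: im=im[box[1]:box[3],box[0]:box[2]]
    cv2.imwrite("pics/"+n,cv2.resize(im,None,fx=s,fy=s,interpolation=cv2.INTER_CUBIC))
E
python3 - <<'E'
from h import *
np.set_printoptions(precision=4,suppress=True)
for n in("top","scene"):
    f=env.grab_frame(n)
    P=cloud(f)
    save(n+"1.png",f,(160,100,430,300) if n=="top" else (140,110,430,380),2.5 if n=="top" else 2)
    for k in("knob0","foot0","plate","rack","post","blue_bin","orange_bin"):
        for d in env.search_frame(k,f):
            u,v=np.round(d["uv"]).astype(int)
            w=P[max(v-1,0):v+2,max(u-1,0):u+2].reshape(-1,3)
            print(n,k,round(d["score"],2),u,v,np.nanmedian(w,0))
E
```

```text
top knob0 0.72 295 214 [ 0.5097 -0.051   0.0078]
top knob0 0.41 242 237 [0.4343 0.133  0.0319]
top foot0 0.67 268 216 [0.5033 0.0427 0.0396]
top foot0 0.59 296 212 [ 0.5163 -0.0546  0.0084]
top foot0 0.51 371 291 [ 0.2414 -0.2983  0.0392]
top foot0 0.48 246 210 [0.5276 0.1195 0.0117]
top plate 0.45 307 178 [ 0.6164 -0.0874  0.1291]
top rack 0.61 294 214 [ 0.5097 -0.0475  0.0069]
top rack 0.57 302 187 [ 0.6033 -0.0779  0.0111]
top rack 0.56 246 178 [0.6235 0.1089 0.1119]
top post 0.78 246 177 [0.6241 0.1069 0.1362]
top post 0.3 247 215 [0.5103 0.1164 0.0083]
top blue_bin 0.6 192 210 [0.5333 0.3084 0.0046]
top blue_bin 0.46 318 215 [ 0.5025 -0.1285  0.0315]
top orange_bin 0.89 378 220 [ 0.4808 -0.341   0.0045]
scene knob0 0.77 333 252 [0.4528 0.1331 0.0319]
scene knob0 0.64 302 205 [ 0.4359 -0.0472  0.0295]
scene knob0 0.47 267 200 [ 0.5127 -0.115   0.0293]
scene foot0 0.83 275 219 [ 0.5277 -0.0442  0.0297]
scene foot0 0.54 313 266 [0.5127 0.1301 0.0085]
scene foot0 0.51 287 184 [ 0.4353 -0.132   0.0394]
scene foot0 0.51 309 134 [ 0.2461 -0.3012  0.0224]
scene plate 0.9 235 202 [ 0.6277 -0.082   0.1271]
scene rack 0.91 239 227 [ 0.6333 -0.0595  0.0436]
scene rack 0.48 236 205 [ 0.6278 -0.0761  0.1219]
scene post 0.66 269 279 [0.6383 0.1143 0.0256]
scene blue_bin 0.59 338 321 [0.545  0.2911 0.0039]
scene blue_bin 0.24 252 350 [0.775  0.2808 0.0921]
scene orange_bin 0.6 240 154 [ 0.4816 -0.3505  0.0041]
scene orange_bin 0.35 293 244 [0.5227 0.0438 0.0097]
```

View pics/top1.png

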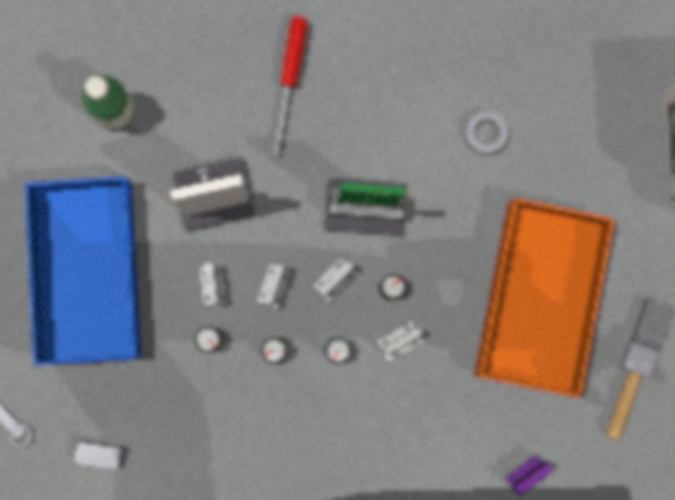

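View pics/scene1.png

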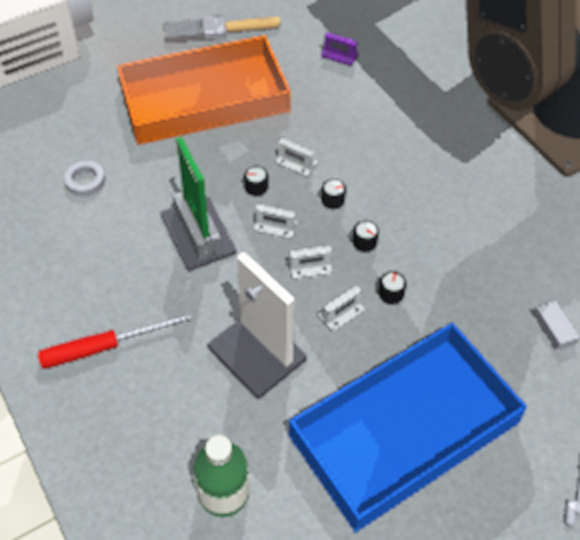

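```bash
cat > meas.py <<'E'
from h import *
np.set_printoptions(precision=4,suppress=True)
def clusters(P,C,zmin=0.02,zmax=0.06,box=(0.38,0.57,-0.2,0.2)):
    m=(P[...,2]>zmin)&(P[...,2]<zmax)&(P[...,0]>box[0])&(P[...,0]<box[1])&(P[...,1]>box[2])&(P[...,1]<box[3])
    n,l=cv2.connectedComponents(m.astype(np.uint8),connectivity=8)
    for i in range(1,n):
        Q=P[l==i]
        if len(Q)<15: continue
        c=Q.mean(0);w,V=np.linalg.eigh(np.cov(Q[:,:2].T));a=V[:,1];s=(Q[:,:2]-c[:2])@V
        uv=np.argwhere(l==i).mean(0)[::-1]
        print(uv.round(),"n",len(Q),"c",c,"mid",c[:2]+V@((s.max(0)+s.min(0))/2),"ext",np.ptp(s,axis=0),"ztop",np.percentile(Q[:,2],95),"yaw",round(float(np.arctan2(a[1],a[0])),3))
if __name__=="__main__":
    for n in("top","scene"):
        f=env.grab_frame(n);P=cloud(f);print(n);clusters(P,f["color"])
        print("table z",np.nanmedian(P[np.abs(P[...,2])<.02][:,2]))
E
python3 meas.py
```

```text
top
[244. 213.] n 56 c [0.5157 0.1236 0.038 ] mid [0.516  0.1241] ext [0.0105 0.0553] ztop 0.04252418018666415 yaw -3.035
[294. 211.] n 48 c [ 0.518  -0.0447  0.0387] mid [ 0.5184 -0.0452] ext [0.0077 0.0549] ztop 0.0438941323660609 yaw 2.323
[269. 213.] n 53 c [0.5119 0.0388 0.0386] mid [0.5115 0.0387] ext [0.0104 0.0547] ztop 0.043469828479009244 yaw 2.797
[316. 214.] n 86 c [ 0.5048 -0.1237  0.0299] mid [ 0.5046 -0.1235] ext [0.0323 0.0328] ztop 0.03460137370066768 yaw 1.688
[242. 235.] n 84 c [0.4399 0.1315 0.0299] mid [0.44   0.1316] ext [0.0339 0.0343] ztop 0.034155719580413364 yaw 0.911
[320. 236.] n 56 c [ 0.431  -0.1335  0.0386] mid [ 0.4307 -0.1337] ext [0.0104 0.0557] ztop 0.04443705232953615 yaw 2.074
[269. 240.] n 84 c [0.4231 0.041  0.0303] mid [0.423  0.0407] ext [0.0335 0.0336] ztop 0.03463803945578466 yaw 1.079
[295. 240.] n 84 c [ 0.4204 -0.046   0.0299] mid [ 0.4202 -0.0463] ext [0.033  0.0348] ztop 0.03421854308147515 yaw 2.155
table z -0.00014072384625229972
scene
[288. 186.] n 124 c [ 0.4348 -0.1293  0.0335] mid [ 0.4346 -0.1307] ext [0.0137 0.0562] ztop 0.04271
[... 200 characters left out ...]
4245 -0.0431] ext [0.0349 0.0351] ztop 0.032664019201404604 yaw 1.043
[277. 218.] n 136 c [ 0.5232 -0.0423  0.0336] mid [ 0.5228 -0.0438] ext [0.0136 0.0575] ztop 0.042134657260084474 yaw 2.322
[322. 226.] n 125 c [0.4281 0.0451 0.0288] mid [0.4265 0.0433] ext [0.0336 0.0377] ztop 0.032803796210264344 yaw -2.515
[294. 238.] n 141 c [0.5174 0.0422 0.0343] mid [0.515  0.0401] ext [0.0165 0.0553] ztop 0.04175587134168601 yaw 2.781
[336. 252.] n 141 c [0.4455 0.1353 0.0292] mid [0.4437 0.1336] ext [0.0346 0.0344] ztop 0.033315007980719624 yaw -2.447
[310. 261.] n 136 c [0.5216 0.1276 0.0349] mid [0.5199 0.1257] ext [0.0144 0.0566] ztop 0.0423720795184824 yaw -3.042
table z -1.689757588385632e-05
```

```bash
python3 - <<'E'
from h import *
np.set_printoptions(precision=4,suppress=True)
fs=[env.grab_frame(n) for n in("top","scene")]
Ps=[cloud(f) for f in fs]
for i,(f,P) in enumerate(zip(fs,Ps)):
    h=cv2.cvtColor(f["color"],cv2.COLOR_RGB2HSV);H,S,V=[h[...,k].astype(int) for k in range(3)]
    for nm,m in(("blue",(H>100)&(H<125)&(S>120)&(P[...,1]>.15)),("orange",(H>3)&(H<18)&(S>180)&(P[...,1]<-.2))):
        m=m&(P[...,2]>-.01)&(P[...,2]<.06)&(P[...,0]>.3)&(P[...,0]<.75)
        if nm=="orange": m&=P[...,1]>-.5
        Q=P[m]; top=Q[Q[:,2]>.035]
        r=cv2.minAreaRect(Q[:,:2].astype(np.float32)*1000); r2=cv2.minAreaRect(top[:,:2].astype(np.float32)*1000)
        print(i,nm,m.sum(),r,r2,top[:,2].max())
P=np.concatenate([p[(p[...,0]>.55)&(p[...,0]<.75)&(p[...,1]>-.17)&(p[...,1]<.2)] for p in Ps])
for i,p in enumerate(Ps):
  for nm,y0,y1 in(("rackside",-.16,0),("postside",.03,.19)):
    for z0,z1 in((.006,.02),(.03,.055),(.06,.14),(.14,.158),(.158,.175)):
        q=p[(p[...,0]>.55)&(p[...,0]<.75)&(p[...,1]>y0)&(p[...,1]<y1)&(p[...,2]>z0)&(p[...,2]<z1)]
        if len(q)>5:
            r=cv2.minAreaRect(q[:,:2].astype(np.float32)*1000);w,V=np.linalg.eigh(np.cov(q[:,:2].T));print(i,nm,z0,z1,len(q),q.mean(0),"rect",np.round(r[0],1),np.round(r[1],1),round(r[2],1),"pca yaw",np.round(np.degrees(np.arctan2(V[1,1],V[0,1])),1))
E
```

```text
0 blue 3082 ((537.8980102539062, 299.9382629394531), (249.29310607910156, 139.55703735351562), 2.2818570137023926) ((538.0570068359375, 299.944580078125), (248.9746856689453, 139.55703735351562), 2.281857490539551) 0.05309619532361132
0 orange 2968 ((484.86932373046875, -330.9368896484375), (140.2345428466797, 244.4318389892578), 76.59879302978516) ((484.86932373046875, -330.9368896484375), (140.2345428466797, 244.4318389892578), 76.59879302978516) 0.05465374332132411
1 blue 6441 ((530.009765625, 292.79205322265625), (277.3323974609375, 159.9728546142578), 2.017014741897583) ((542.2158203125, 302.26727294921875), (252.16937255859375, 141.50755310058594), 2.1233057975769043) 0.049798978439654085
1 orange 1249 ((476.72802734375, -335.7734375), (155.9245147705078, 287.2713623046875), 85.22586059570312) ((486.62396240234375, -329.2562255859375), (136.4919891357422, 257.3013000488281), 79.31793975830078) 0.04922604433077604
0 rackside 0.006 0.02 278 [ 0.6156 -0.0871  0.0102] rect [647.2 -81. ] [191.9 133.3] 0.8 pca yaw -142.6
0 rackside 0.03 0.055 163 [ 0.6125 -0.0859  0.0444] rect [619.5
[... 1139 characters left out ...]
.2
1 rackside 0.14 0.158 47 [ 0.6269 -0.078   0.149 ] rect [626.8 -89.3] [80.6  7.7] 89.3 pca yaw 86.7
1 rackside 0.158 0.175 95 [ 0.624  -0.087   0.1644] rect [623.1 -90.3] [82.2  9.9] 83.8 pca yaw 84.0
1 postside 0.006 0.02 864 [0.6595 0.1265 0.0137] rect [667.3 127.1] [119.8 222.5] 54.8 pca yaw 117.3
1 postside 0.03 0.055 125 [0.6346 0.1251 0.0423] rect [636.4 119.6] [10.9 90.5] 17.1 pca yaw 103.2
1 postside 0.06 0.14 434 [0.6342 0.1275 0.1006] rect [636.1 119.5] [13.2 91.5] 18.2 pca yaw 103.3
1 postside 0.14 0.158 151 [0.6381 0.124  0.1503] rect [642.9 122.4] [25.7 89.2] 18.3 pca yaw 105.2
1 postside 0.158 0.175 193 [0.6322 0.1201 0.1634] rect [639.7 119.9] [30.5 89.6] 11.3 pca yaw 101.4
```

```bash
python3 -m crank '22.4 51 -8 -1.38; 22.4 51 -8 -1.38; 22.4 51 -8 -1.38; 22.4 51 -8 -1.38; 22.4 51 -8 -1.38; 22.4 51 -8 -1.38; 22.4 51 -8 -1.38; 22.4 51 -8 -1.38' 0.45 40
```

```text
time: 1.82
tcp_pos: [0.3407, -0.3413, 0.1844]
ee_rot: [-3.142, -0.001, -0.68]
force: [0.2, -0.0, 0.3]
finger_gap: 0.452
```

```bash
python3 -m crank '9 20.5 -5 -0.38; 9 20.5 -5 -0.38; 9 20.5 -5 -0.38; 9 20.5 -5 -0.38; 9 20.5 -5 -0.38; 9 20.5 -5 -0.38; 9 20.5 -5 -0.38; 9 20.5 -5 -0.38'; python3 -c "
from h import *
s=env.read_state();print(s['tcp_pos'],s['ee_rot'],s['joint_pos'])
f=env.grab_frame('wrist');save('w1.png',f);P=cloud(f,s)
import meas;meas.clusters(P,None)"
```

```text
time: 2.48
tcp_pos: [0.4304, -0.1366, 0.1342]
ee_rot: [3.141, 0.001, -1.049]
force: [-0.7, -0.2, 0.3]
finger_gap: 0.451
[ 0.4304413  -0.13662395  0.1341655 ] [ 3.14102905e+00  5.16773413e-04 -1.04926739e+00] [-5.32541660e-01 -1.11850261e-01  2.19184279e+00 -2.68707151e-04
  1.06232788e+00  2.08765282e+00]
[197. 176.] n 1528 c [ 0.505  -0.1252  0.0292] mid [ 0.5056 -0.1239] ext [0.0349 0.0358] ztop 0.030918391302991535 yaw 1.343
[283. 213.] n 976 c [ 0.432  -0.135   0.0383] mid [ 0.4309 -0.1328] ext [0.0108 0.0557] ztop 0.040163618496941694 yaw 2.063
[147. 247.] n 1247 c [ 0.5183 -0.0478  0.0341] mid [ 0.5187 -0.045 ] ext [0.0117 0.0564] ztop 0.03998294148798946 yaw 2.342
[254. 296.] n 536 c [ 0.4139 -0.0513  0.0287] mid [ 0.4125 -0.0496] ext [0.017 0.035] ztop 0.030760347566420126 yaw 1.997
[121. 306.] n 606 c [0.5228 0.0325 0.0327] mid [0.5227 0.0355] ext [0.012  0.0348] ztop 0.03990013107599807 yaw 2.809
[ 92. 347.] n 46 c [0.5425 0.1235 0.0286] mid [0.5418 0.1229] ext [0.0034 0.0075] ztop 0.03799775343734233 yaw -2.843
[169. 391.] n 341 c [0.4374 0.1277 0.0285] mid [0.4373 0.1325] ext [0.0228 0.0357] ztop 0.03081458573808854 yaw 1.389
```

View pics/w1.png

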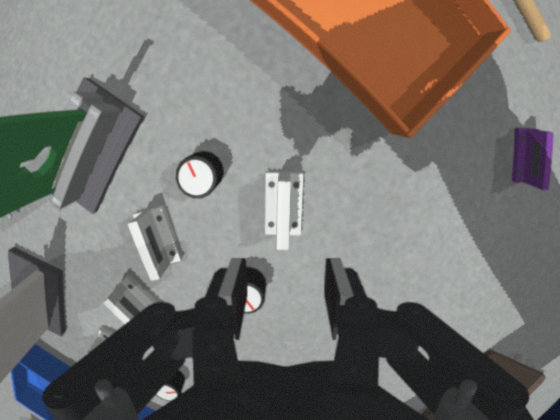

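```bash
python3 -m crank '0.1 0.3 -4 -0.02; 0.1 0.3 -8 -0.02; 0.1 0.3 -11 -0.02; 0.1 0.3 -12.1 -0.02; 0.1 0.3 -12.1 -0.02; 0.1 0.3 -12.1 -0.02'; python3 -m crank '0 0 0 0; 0 0 0 0; 0 0 0 0; 0 0 0 0' 0 40
```

```text
time: 3.03
tcp_pos: [0.4312, -0.1366, 0.0136]
ee_rot: [3.141, 0.0, -1.076]
force: [0.1, -0.2, 0.1]
finger_gap: 0.451
time: 3.37
tcp_pos: [0.4329, -0.1365, 0.0155]
ee_rot: [-3.14, -0.004, -1.073]
force: [-1.2, -0.9, 5.2]
finger_gap: 0.107
```

```bash
python3 -m crank '0 0 4 0; 0 0 8 0; -0.3 -4 9.5 0.12; -0.6 -8 9.5 0.24; -0.8 -12 9.5 0.36; -1.2 -16 9.5 0.48; -1.2 -20 9.5 0.6; -1.2 -21 9.5 0.72'; python3 -m crank '0 0 0 0.14; 0 0 -4 0.14; 0 0 -7 0.14; 0 0 -8.7 0.14; 0 0 -8.7 0.14; 0 0 -8.7 0.14'; python3 -m crank '0 0 0 0; 0 0 0 0;0 0 4 0;0 0 8 0;0 0 10 0;0 0 10 0' 0.3; python3 -c "
from h import *
f=env.grab_frame('top');save('t2.png',f,(160,100,430,300),2.5);import meas;meas.clusters(cloud(f),None)"
```

```text
time: 4.03
tcp_pos: [0.4191, -0.3502, 0.1097]
ee_rot: [3.139, -0.003, -0.358]
force: [-0.9, 1.2, -0.4]
finger_gap: 0.107
time: 4.53
tcp_pos: [0.4191, -0.345, 0.0211]
ee_rot: [-3.141, 0.001, -0.221]
force: [0.4, 0.4, -0.2]
finger_gap: 0.106
time: 5.03
tcp_pos: [0.4222, -0.3485, 0.1286]
ee_rot: [3.134, -0.01, -0.221]
force: [0.3, -0.1, 0.1]
finger_gap: 0.295
[244. 213.] n 56 c [0.5156 0.1237 0.0384] mid [0.5157 0.1243] ext [0.0104 0.0555] ztop 0.04320615908526537 yaw -3.024
[294. 211.] n 48 c [ 0.518  -0.0447  0.039 ] mid [ 0.5183 -0.045 ] ext [0.0077 0.055 ] ztop 0.04380409338536103 yaw 2.323
[269. 214.] n 52 c [0.5116 0.0389 0.039 ] mid [0.5116 0.0388] ext [0.0103 0.0548] ztop 0.043249142778224246 yaw 2.805
[317. 214.] n 85 c [ 0.5049 -0.1238  0.0298] mid [ 0.505  -0.1241] ext [0.0332 0.0351] ztop 0.03376665213880496 yaw 1.049
[243. 235.] n 85 c [0.4398 0.1313 0.0302] mid [0.4401 0.1313] ext [0.0335 0.0344] ztop 0.034467256781276934 yaw 1.113
[269. 240.] n 84 c [0.4231 0.041  0.0303] mid [0.423  0.0407] ext [0.0335 0.0337] ztop 0.033935044824026615 yaw 1.068
[295. 240.] n 84 c [ 0.4204 -0.0459  0.0305] mid [ 0.4202 -0.0463] ext [0.0331 0.0351] ztop 0.035715610810297435 yaw 2.158
```

View pics/t2.png

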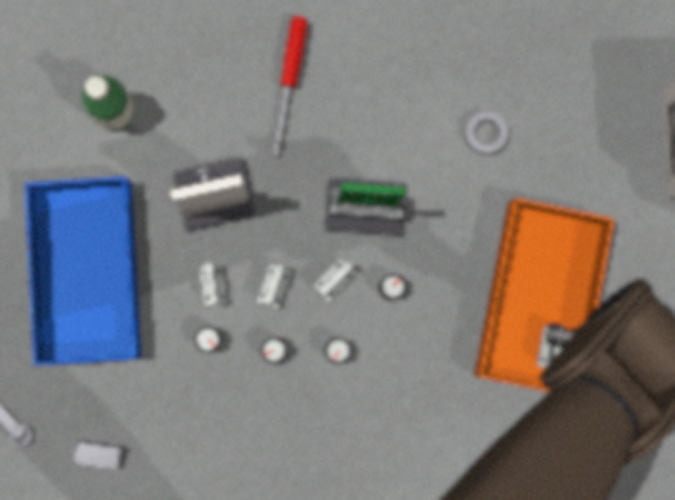

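```bash
python3 -m crank '4.9 15 3 1; 9.7 30.3 3 1; 9.7 30.3 3 1; 9.7 30.3 3 1; 9.7 30.3 3 1; 9.7 30.3 3 1; 9.7 30.3 3 1; 9.7 30.3 3 1' 0.45; python3 -m crank '0 0 0 1; 0 0 0 1; 0 0 0 1; 0 0 0 1; 0 0 0 1; 0 0 0 1; 0 0 0 1; 0 0 0 1' ; python3 -m crank '0 0 0 0.563; 0 0 0 0.563;0 0 0 0.563;0 0 0 0.563; 0 0 0 0.563; 0 0 0 0.563'; python3 -c "
from h import *
s=env.read_state();print(s['tcp_pos'],s['ee_rot'],s['joint_pos'])
f=env.grab_frame('wrist');save('w2.png',f);P=cloud(f,s)
import meas;meas.clusters(P,None)"
```

```text
time: 5.75
tcp_pos: [0.5157, -0.0388, 0.1504]
ee_rot: [-3.139, 0.0, 0.787]
force: [-0.1, -0.0, -0.3]
finger_gap: 0.45
time: 6.42
tcp_pos: [0.5152, -0.0419, 0.1498]
ee_rot: [-3.139, -0.001, 1.785]
force: [0.3, 0.8, -0.4]
finger_gap: 0.452
time: 6.92
tcp_pos: [0.5152, -0.042, 0.1499]
ee_rot: [-3.14, -0.002, 2.343]
force: [0.9, -0.0, 0.1]
finger_gap: 0.449
[ 0.51520888 -0.04198946  0.14991051] [-3.14016092e+00 -2.48691783e-03  2.34256093e+00] [-2.77775572e-01  2.29278723e-02  2.03054645e+00 -3.58689382e-06
  1.09098794e+00 -1.04954030e+00]
[368.   8.] n 712 c [0.4462 0.1256 0.0287] mid [0.4471 0.1265] ext [0.0182 0.0349] ztop 0.030966790895350427 yaw 0.858
[276.  56.] n 1503 c [0.424  0.0421 0.0294] mid [0.4235 0.0426] ext [0.0351 0.0362] ztop 0.030947819851319853 yaw 2.474
[425.  70.] n 1220 c [0.5156 0.123  0.0351] mid [0.5167 0.125 ] ext [0.0119 0.0565] ztop 0.04016440183386473 yaw -3.033
[353. 135.] n 1109 c [0.5116 0.0393 0.037 ] mid [0.5127 0.0399] ext [0.0111 0.0565] ztop 0.04010734937840379 yaw 2.773
[201. 131.] n 1421 c [ 0.4212 -0.0439  0.0293] mid [ 0.4206 -0.0448] ext [0.0349 0.0352] ztop 0.0308942316572261 yaw 0.969
[286. 210.] n 855 c [ 0.5171 -0.0426  0.038 ] mid [ 0.5186 -0.0442] ext [0.0105 0.0549] ztop 0.04011808908900897 yaw 2.328
[215. 255.] n 967 c [ 0.5026 -0.1201  0.0288] mid [ 0.5029 -0.1222] ext [0.0292 0.0361] ztop 0.030717413760879976 yaw 1.414
```

View pics/w2.png

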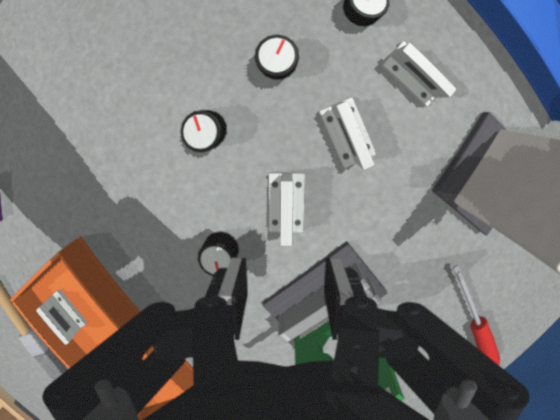

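```bash
python3 -m crank '0.3 -0.2 -4 -0.01; 0.3 -0.2 -8 -0.01; 0.3 -0.2 -12 -0.01; 0.3 -0.2 -13.7 -0.01; 0.3 -0.2 -13.7 -0.01; 0.3 -0.2 -13.7 -0.01'; python3 -m crank '0 0 0 0; 0 0 0 0; 0 0 0 0; 0 0 0 0' 0 40; python3 -m crank '0 0 4 0; 0 0 8 0; 0 -4 9.5 0.12; 0.3 -8 9.5 0.24; 0.8 -12 9.5 0.36; 1.2 -16 9.5 0.48; 1.6 -20 9.5 0.59; 1.8 -24 9.5 0.59'; python3 -m crank '0 -4 0 0; 0.2 -8 0 0;0.2 -8.8 -2 0;0.2 -8.8 -5.5 0; 0.2 -8.8 -8.6 0; 0.2 -8.8 -8.6 0;0.2 -8.8 -8.6 0'
```

```text
time: 7.47
tcp_pos: [0.5181, -0.044, 0.0133]
ee_rot: [-3.14, -0.003, 2.33]
force: [-0.2, 0.2, 1.2]
finger_gap: 0.452
time: 7.8
tcp_pos: [0.5213, -0.0448, 0.0169]
ee_rot: [3.139, 0.004, 2.331]
force: [1.5, 0.8, 5.3]
finger_gap: 0.109
time: 8.47
tcp_pos: [0.5373, -0.2853, 0.1101]
ee_rot: [-3.141, 0.001, 2.926]
force: [0.5, 0.8, -0.3]
finger_gap: 0.11
time: 9.05
tcp_pos: [0.5386, -0.3713, 0.0225]
ee_rot: [3.14, -0.002, 2.921]
force: [0.1, -0.7, -1.4]
finger_gap: 0.108
```

```bash
python3 -m crank '0 0 0 0; 0 0 0 0;0 0 4 0;0 0 8 0;0 4 11 0;-0.4 8 11 0;-0.7 12 11 0;-1 16 11 0' 0.3; python3 -m crank '-0.5 4 0 -0.1; -0.9 8 0 -0.15; -1.2 12 0 -0.15; -1.4 16 0 -0.15; -1.6 20 0 -0.15; -1.6 24 0 -0.15; -1.6 25.1 0 -0.15; -1.6 25.1 0 -0.15' 0.45;  python3 -c "
from h import *
s=env.read_state();print(s['tcp_pos'],s['ee_rot'],s['joint_pos'])
f=env.grab_frame('wrist');save('w3.png',f);P=cloud(f,s)
import meas;meas.clusters(P,None)"
```

```text
time: 9.72
tcp_pos: [0.53, -0.2127, 0.1363]
ee_rot: [-3.14, 0.005, 2.921]
force: [0.5, 0.6, 0.1]
finger_gap: 0.298
time: 10.38
tcp_pos: [0.5132, 0.04, 0.1346]
ee_rot: [3.141, 0.002, 2.777]
force: [0.4, 0.4, -0.1]
finger_gap: 0.454
[0.51324337 0.03999452 0.1346006 ] [3.14090453e+00 1.59874020e-03 2.77665756e+00] [-1.19645829e-01  3.56590775e-02  2.04852755e+00  3.20934114e-04
  1.05568807e+00 -1.32566547e+00]
[363.  84.] n 1630 c [0.4407 0.1316 0.0294] mid [0.4408 0.1324] ext [0.0354 0.0355] ztop 0.030948388152408864 yaw 1.46
[245. 102.] n 1687 c [0.4237 0.0431 0.0295] mid [0.4234 0.0425] ext [0.0352 0.0365] ztop 0.030936052756079444 yaw 0.987
[148. 143.] n 1430 c [ 0.421  -0.0426  0.029 ] mid [ 0.4207 -0.0445] ext [0.0359 0.0362] ztop 0.030840085337850695 yaw 1.337
[385. 177.] n 1184 c [0.514  0.1238 0.0363] mid [0.5165 0.1251] ext [0.0113 0.0566] ztop 0.04021676226375329 yaw -3.038
[284. 209.] n 972 c [0.5101 0.0414 0.0381] mid [0.5126 0.0405] ext [0.0104 0.0554] ztop 0.04008177698651871 yaw 2.781
[121. 260.] n 997 c [ 0.5045 -0.1198  0.0285] mid [ 0.5057 -0.123 ] ext [0.035  0.0371] ztop 0.03066183754945812 yaw 1.892
```

View pics/w3.png

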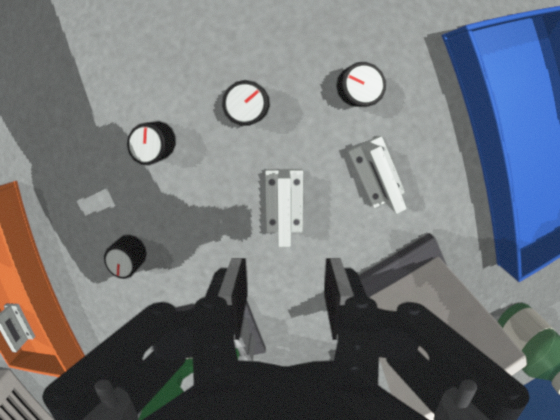

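```bash
python3 -m crank '0 0 -4 0; 0 0 -8 0; 0 0 -11 0; 0 0 -12.1 0; 0 0 -12.1 0; 0 0 -12.1 0'; python3 -m crank '0 0 0 0; 0 0 0 0; 0 0 0 0; 0 0 0 0' 0 40; python3 -m crank '0 0 4 0; 0 0 8 0; 0 -4 9.5 0.05; 0 -8 9.5 0.1; 0 -12 9.5 0.15; 0 -16 9.5 0.15; 0 -20 9.5 0.15; 0.8 -24 9.5 0.15'; python3 -m crank '1.5 -4 0 0; 2.5 -8 0 0;2.9 -11 -1 0;2.9 -11.2 -4.5 0; 2.9 -11.2 -8.6 0; 2.9 -11.2 -8.6 0;2.9 -11.2 -8.6 0'
```

```text
time: 10.93
tcp_pos: [0.5142, 0.0361, 0.0132]
ee_rot: [-3.142, 0.001, 2.77]
force: [-0.1, -0.4, 0.9]
finger_gap: 0.453
time: 11.27
tcp_pos: [0.5157, 0.0368, 0.015]
ee_rot: [3.141, 0.005, 2.772]
force: [0.1, -1.3, 7.1]
finger_gap: 0.107
time: 11.93
tcp_pos: [0.5202, -0.2042, 0.1077]
ee_rot: [3.141, -0.001, 2.922]
force: [1.5, 0.1, -1.0]
finger_gap: 0.104
time: 12.52
tcp_pos: [0.5494, -0.3144, 0.0199]
ee_rot: [3.14, -0.003, 2.921]
force: [0.4, 0.3, -0.5]
finger_gap: 0.107
```

```bash
python3 -m crank '0 0 0 0; 0 0 0 0;0 0 4 0;0 0 8 0;-1 4 11 0;-2 8 11 0;-2.7 12 11 0;-3.3 16 11 0' 0.3; python3 -m crank '0 4 0 0.12; 0 8 0 0.24; 0 12 0 0.327; 0 16 0 0.327; 0 20 0 0.327; 0 24 0 0.327; 0 27.9 0 0.327; 0 27.9 0 0.327' 0.45; python3 -m crank '0 0 0 0;0 0 0 0';  python3 -c "
from h import *
s=env.read_state();print(s['tcp_pos'],s['ee_rot'],s['joint_pos'])
f=env.grab_frame('wrist');save('w4.png',f);P=cloud(f,s)
import meas;meas.clusters(P,None)"
```

```text
time: 13.18
tcp_pos: [0.5182, -0.1584, 0.1343]
ee_rot: [-3.141, 0.004, 2.921]
force: [0.4, -0.7, 0.4]
finger_gap: 0.301
time: 13.85
tcp_pos: [0.5173, 0.1254, 0.1331]
ee_rot: [3.139, 0.003, -3.028]
force: [0.1, -0.8, -0.2]
finger_gap: 0.444
time: 14.02
tcp_pos: [0.5181, 0.1194, 0.1324]
ee_rot: [-3.141, 0.001, -3.033]
force: [-0.1, -0.9, -0.4]
finger_gap: 0.452
[0.51813529 0.11939896 0.13243848] [-3.14105913e+00  1.33669379e-03 -3.03325502e+00] [ 3.57725581e-02  7.65039603e-02  2.01003373e+00 -5.00671374e-04
  1.05368316e+00 -1.64311383e+00]
[102.  78.] n 1280 c [ 0.421  -0.0418  0.0287] mid [ 0.4206 -0.0442] ext [0.0356 0.0363] ztop 0.030780970313993357 yaw 1.363
[198.  81.] n 1628 c [0.4236 0.0441 0.0293] mid [0.4235 0.0428] ext [0.0353 0.0349] ztop 0.03085793640750861 yaw 1.378
[313. 114.] n 1707 c [0.4407 0.1328 0.0295] mid [0.4409 0.1329] ext [0.0351 0.0351] ztop 0.030918631860640054 yaw 1.568
[ 38. 171.] n 858 c [ 0.5046 -0.1191  0.0283] mid [ 0.5056 -0.123 ] ext [0.035  0.0367] ztop 0.030553021683690274 yaw 1.764
[292. 209.] n 981 c [0.5138 0.1251 0.0384] mid [0.5164 0.1258] ext [0.0103 0.0551] ztop 0.04024785440564285 yaw -3.035
```

View pics/w4.png

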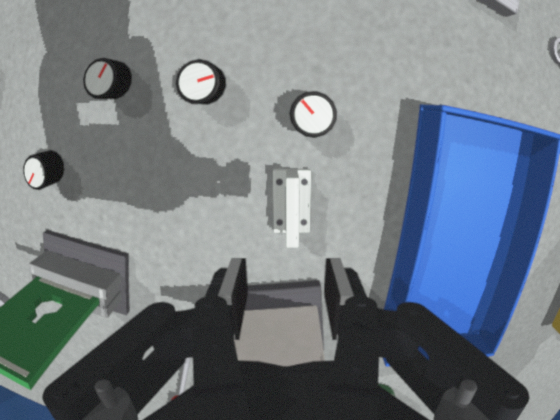

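```bash
python3 -m crank '-0.1 0.6 -4 0; -0.1 0.6 -8 0; -0.1 0.6 -11 0; -0.1 0.6 -11.9 0; -0.1 0.6 -11.9 0; -0.1 0.6 -11.9 0'; python3 -m crank '0 0 0 0; 0 0 0 0; 0 0 0 0; 0 0 0 0' 0 40; python3 -m crank '0 0 4 0; 0 0 8 0; 0 -4 9.5 -0.1; 0 -8 9.5 -0.2; 0 -12 9.5 -0.327; 0 -16 9.5 -0.327; -1 -19.8 9.5 -0.327; -2 -23.5 9.5 -0.327'; python3 -m crank '-1 -4 0 0; -2.5 -7.5 0 0;-3.7 -11 0 0;-5 -14.5 0 0; -6.4 -17.8 0 0; -6.4 -17.8 -4 0;-6.4 -17.8 -8.6 0;-6.4 -17.8 -8.6 0'; python3 -m crank '0 0 0 0;0 0 0 0'
```

```text
time: 14.57
tcp_pos: [0.5181, 0.1242, 0.0133]
ee_rot: [-3.141, 0.001, -3.036]
force: [1.6, -0.6, 1.3]
finger_gap: 0.447
time: 14.9
tcp_pos: [0.5194, 0.1251, 0.015]
ee_rot: [-3.141, 0.005, -3.034]
force: [-0.4, -1.5, 7.6]
finger_gap: 0.111
time: 15.57
tcp_pos: [0.497, -0.1116, 0.1083]
ee_rot: [-3.141, 0.001, 2.922]
force: [1.1, 0.9, -1.2]
finger_gap: 0.108
time: 16.23
tcp_pos: [0.4322, -0.2893, 0.0188]
ee_rot: [-3.14, -0.001, 2.92]
force: [-0.0, -0.3, 0.4]
finger_gap: 0.11
time: 16.4
tcp_pos: [0.433, -0.2874, 0.0214]
ee_rot: [3.141, -0.001, 2.921]
force: [0.9, 0.4, -1.6]
finger_gap: 0.109
```

```bash
python3 -m crank '0 0 0 0; 0 0 0 0;0 0 4 0;0 0 8 0;1.5 3.8 11 0;3 7.5 11 0;4.5 11 11 0;6 14.6 11 0' 0.3; python3 -m crank '1.3 1.9 0 0; 1.3 1.9 0 0; 1.3 1.9 0 0; 1.3 1.9 0 0' 0.65;  python3 -c "
from h import *
s=env.read_state();print(s['tcp_pos'],s['ee_rot'],s['joint_pos'])
f=env.grab_frame('wrist');save('w5.png',f);P=cloud(f,s)
import meas;meas.clusters(P,None)"
```

```text
time: 17.07
tcp_pos: [0.4945, -0.1404, 0.1341]
ee_rot: [-3.141, 0.005, 2.921]
force: [-0.4, -1.1, 0.1]
finger_gap: 0.306
time: 17.4
tcp_pos: [0.5061, -0.1229, 0.132]
ee_rot: [-3.141, 0.001, 2.922]
force: [0.5, -0.7, -0.7]
finger_gap: 0.644
[ 0.50611163 -0.12286265  0.13196091] [-3.14110582e+00  5.22337260e-04  2.92230367e+00] [-4.32942201e-01  5.33874229e-02  2.03549267e+00 -4.20295950e-04
  1.05209891e+00 -1.78424117e+00]
[458.  74.] n 1336 c [0.4233 0.0395 0.0289] mid [0.4232 0.0417] ext [0.0357 0.0355] ztop 0.030950447383982123 yaw 1.57
[359.  84.] n 1684 c [ 0.4206 -0.0462  0.0294] mid [ 0.4205 -0.0451] ext [0.0356 0.0356] ztop 0.03091029134521543 yaw 1.786
[536.  88.] n 923 c [0.4404 0.1285 0.0285] mid [0.4403 0.1322] ext [0.0356 0.0368] ztop 0.031013582573119286 yaw 1.559
[284. 209.] n 1527 c [ 0.5042 -0.1229  0.0291] mid [ 0.5056 -0.123 ] ext [0.0353 0.0344] ztop 0.030659246585465007 yaw 2.888
```

View pics/w5.png

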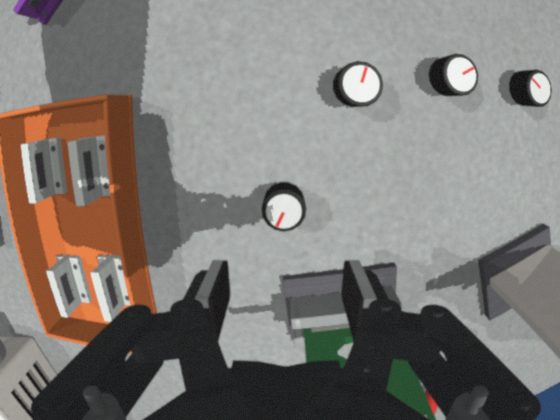

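```bash
python3 -m crank '0 0 -4 0; 0 0 -8 0; 0 0 -12 0; 0 0 -12.7 0; 0 0 -12.7 0; 0 0 -12.7 0'; python3 -m crank '0 0 0 0; 0 0 0 0; 0 0 0 0; 0 0 0 0' 0 40; python3 -m crank '0 0 4 0; 0 0 8 0; 0 4 10 0.1; 0 8 10 0.2; 0 12 10 0.26; 0 16 10 0.26; 0 20 10 0.26; 0 24 10 0.26';python3 -m crank '0 4 0 0; 0 8 0 0; 0 12 0 0; 3 14 0 0; 6 16 0 0; 9 18 0 0; 12.3 18.7 0 0; 12.3 18.7 0 0'
```

```text
time: 17.95
tcp_pos: [0.5067, -0.1239, 0.0056]
ee_rot: [-3.141, 0.001, 2.92]
force: [0.5, 0.1, 0.0]
finger_gap: 0.652
time: 18.28
tcp_pos: [0.5087, -0.1242, 0.0078]
ee_rot: [-3.14, 0.006, 2.922]
force: [-0.9, -1.5, 7.4]
finger_gap: 0.411
time: 18.95
tcp_pos: [0.5062, 0.1192, 0.1059]
ee_rot: [3.142, 0.003, -3.102]
force: [-0.1, 0.4, -1.1]
finger_gap: 0.407
time: 19.62
tcp_pos: [0.6341, 0.3058, 0.1053]
ee_rot: [3.14, 0.006, -3.101]
force: [-0.7, -1.0, -1.4]
finger_gap: 0.405
```

```bash
python3 -m crank '-0.2 0 -4 0; -0.2 0 -8 0; -0.2 0 -9.1 0; -0.2 0 -9.1 0; -0.2 0 -9.1 0'; python3 -m crank '0 0 0 0; 0 0 0 0;0 0 4 0;0 0 8 0;-4 0 11 0;-8 -1 11 0;-12 -3 11 0;-15 -5.5 11 0' 0.65; python3 -m crank '-2 -3.5 0 0; -3.9 -7 0 0; -3.9 -10 0 0; -3.9 -11.7 0 0; -3.9 -11.7 0 0;-3.9 -11.7 0 0;-3.9 -11.7 0 0';  python3 -c "
from h import *
s=env.read_state();print(s['tcp_pos'],s['ee_rot'],s['joint_pos'])
f=env.grab_frame('wrist');save('w6.png',f);P=cloud(f,s)
import meas;meas.clusters(P,None)"
```

```text
time: 20.03
tcp_pos: [0.6269, 0.3041, 0.014]
ee_rot: [-3.141, -0.0, -3.102]
force: [-0.0, -0.1, -0.7]
finger_gap: 0.406
time: 20.7
tcp_pos: [0.4809, 0.2536, 0.1255]
ee_rot: [3.14, 0.003, -3.099]
force: [0.1, -0.3, 0.0]
finger_gap: 0.652
time: 21.28
tcp_pos: [0.4436, 0.1364, 0.1242]
ee_rot: [3.141, 0.001, -3.102]
force: [-0.3, 0.4, 0.6]
finger_gap: 0.65
[0.44364246 0.13641361 0.12417237] [ 3.14113214e+00  1.37210882e-03 -3.10183870e+00] [ 7.89459893e-02 -6.73889091e-02  2.17156130e+00  4.72337192e-04
  1.03603121e+00 -1.53184504e+00]
[ 79. 179.] n 1134 c [ 0.4193 -0.0414  0.0286] mid [ 0.42   -0.0442] ext [0.0353 0.0361] ztop 0.03077054013138132 yaw 1.795
[168. 183.] n 1553 c [0.422  0.0446 0.029 ] mid [0.4232 0.0432] ext [0.0357 0.0357] ztop 0.030745051895166003 yaw 2.322
[280. 208.] n 1635 c [0.4391 0.133  0.0292] mid [0.4407 0.1329] ext [0.0352 0.0352] ztop 0.03077849156055172 yaw 2.937
```

View pics/w6.png

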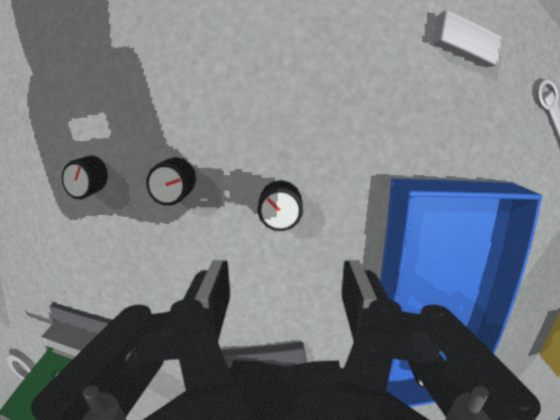

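```bash
python3 -m crank '-0.2 -0.2 -4 0; -0.2 -0.2 -8 0; -0.2 -0.2 -11 0; -0.2 -0.2 -11.9 0; -0.2 -0.2 -11.9 0; -0.2 -0.2 -11.9 0'; python3 -m crank '0 0 0 0; 0 0 0 0; 0 0 0 0; 0 0 0 0' 0 40; python3 -m crank '0 0 4 0; 0 0 8 0; 2 3.5 10 0.07; 4 7 10 0.07; 6.5 10 10 0.07; 9.5 12.8 10 0.07; 12 15.8 10 0.07; 12.7 16.8 10 0.07';python3 -m crank '0 0 0 0; 0 0 -4 0; 0 0 -8 0; 0 0 -9.3 0; 0 0 -9.3 0; 0 0 -9.3 0'
```

```text
time: 21.83
tcp_pos: [0.4419, 0.1346, 0.005]
ee_rot: [3.141, 0.0, -3.101]
force: [0.3, 0.2, 0.4]
finger_gap: 0.651
time: 22.17
tcp_pos: [0.4437, 0.1343, 0.007]
ee_rot: [3.141, 0.005, -3.102]
force: [-0.1, 0.6, 6.6]
finger_gap: 0.403
time: 22.83
tcp_pos: [0.5715, 0.3054, 0.1059]
ee_rot: [3.14, 0.005, -3.03]
force: [-1.9, 0.2, -0.2]
finger_gap: 0.403
time: 23.33
tcp_pos: [0.5675, 0.3011, 0.0118]
ee_rot: [-3.141, -0.001, -3.032]
force: [0.8, 0.5, -1.3]
finger_gap: 0.405
```

```bash
python3 -m crank '0 0 0 0; 0 0 0 0;0 0 4 0;0 0 8 0;-3 -2 11 0;-5.5 -5 11 0;-8 -8 11 0;-10 -11.3 11 0' 0.65; python3 -m crank '-2 -3.5 0 0; -3.5 -7 0 0; -4.4 -10.8 0 0; -4.4 -14.5 0 0; -4.4 -14.5 0 0;-4.4 -14.5 0 0;-4.4 -14.5 0 0';  python3 -c "
from h import *
s=env.read_state();print(s['tcp_pos'],s['ee_rot'],s['joint_pos'])
f=env.grab_frame('wrist');save('w7.png',f);P=cloud(f,s)
import meas;meas.clusters(P,None)
meas.clusters(P,None,box=(.4,.7,.2,.4))"
```

```text
time: 24.0
tcp_pos: [0.4667, 0.1883, 0.1227]
ee_rot: [3.142, 0.002, -3.03]
force: [-1.0, -0.4, -0.6]
finger_gap: 0.65
time: 24.58
tcp_pos: [0.4243, 0.0439, 0.1219]
ee_rot: [3.141, 0.001, -3.033]
force: [-0.2, 0.2, -0.2]
finger_gap: 0.652
[0.42427067 0.04393173 0.12186569] [ 3.14135787e+00  7.65997837e-04 -3.03273350e+00] [-1.35888724e-01 -1.57918738e-01  2.25753744e+00  4.78996934e-04
  1.04128773e+00 -1.81578610e+00]
[173. 196.] n 1557 c [ 0.4187 -0.0433  0.029 ] mid [ 0.42   -0.0449] ext [0.0353 0.036 ] ztop 0.030781319317459376 yaw 2.242
[283. 211.] n 1658 c [0.4215 0.0425 0.0291] mid [0.4231 0.0426] ext [0.0351 0.0351] ztop 0.030663449784395388 yaw 3.062
[494. 263.] n 2625 c [0.4491 0.2428 0.0349] mid [0.4513 0.2597] ext [0.0906 0.1444] ztop 0.044666391114484595 yaw 2.604
[540. 331.] n 1550 c [0.5406 0.3677 0.0325] mid [0.5357 0.3687] ext [0.0086 0.1589] ztop 0.0440635152208145 yaw -3.101
[496. 346.] n 330 c [0.5547 0.3005 0.0312] mid [0.5576 0.3053] ext [0.019  0.0354] ztop 0.03572489632825805 yaw 1.082
[429. 408.] n 453 c [0.6491 0.245  0.0347] mid [0.6513 0.2432] ext [0.0266 0.0522] ztop 0.04437111469145065 yaw -2.422
```

View pics/w7.png

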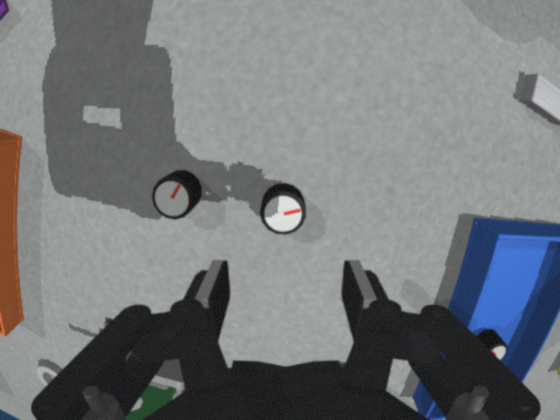

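```bash
python3 -m crank '0 0 -4 0; 0 0 -8 0; 0 0 -11 0; 0 0 -11.7 0; 0 0 -11.7 0; 0 0 -11.7 0'; python3 -m crank '0 0 0 0; 0 0 0 0; 0 0 0 0; 0 0 0 0' 0 40; python3 -m crank '0 0 4 0; 0 0 8 0; 1 3.8 10 0; 2 7.6 10 0; 3.5 11.4 10 0; 5 15 10 0; 6.5 18.6 10 0; 8 22 10 0';python3 -m crank '0.5 3.6 0 0; 0.5 3.6 0 0; 0.5 3.6 -4 0; 0.5 3.6 -8 0; 0.5 3.6 -9.3 0; 0.5 3.6 -9.3 0;0.5 3.6 -9.3 0'
```

```text
time: 25.13
tcp_pos: [0.425, 0.0447, 0.0052]
ee_rot: [-3.142, 0.0, -3.03]
force: [-0.3, 0.3, -0.0]
finger_gap: 0.647
time: 25.47
tcp_pos: [0.4266, 0.0439, 0.0069]
ee_rot: [-3.141, 0.005, -3.032]
force: [-1.0, 1.1, 6.8]
finger_gap: 0.403
time: 26.13
tcp_pos: [0.5048, 0.2662, 0.1055]
ee_rot: [3.141, 0.002, -3.031]
force: [1.0, 0.1, -0.0]
finger_gap: 0.408
time: 26.72
tcp_pos: [0.5091, 0.2995, 0.0116]
ee_rot: [-3.141, -0.001, -3.032]
force: [-0.2, -0.3, 0.5]
finger_gap: 0.408
```

```bash
python3 -m crank '0 0 0 0; 0 0 0 0;0 0 4 0;0 0 8 0;-1 -4 11 0;-2 -8 11 0;-3 -12 11 0;-4 -16 11 0' 0.65; python3 -m crank '-1 -4 0 0; -2 -7.9 0 0; -3 -11.8 0 0; -4 -15.4 0 0; -4.8 -18.4 0 0;-4.8 -18.4 0 0;-4.8 -18.4 0 0;-4.8 -18.4 0 0';  python3 -c "
from h import *
s=env.read_state();print(s['tcp_pos'],s['ee_rot'],s['joint_pos'])
f=env.grab_frame('wrist');save('w8.png',f);P=cloud(f,s)
import meas;meas.clusters(P,None)"
```

```text
time: 27.38
tcp_pos: [0.471, 0.1451, 0.1236]
ee_rot: [-3.141, 0.004, -3.03]
force: [0.5, -0.7, 0.3]
finger_gap: 0.651
time: 28.05
tcp_pos: [0.423, -0.0377, 0.122]
ee_rot: [-3.141, 0.001, -3.032]
force: [0.8, 0.4, -0.6]
finger_gap: 0.649
[ 0.42296988 -0.03768862  0.12199209] [-3.14149341e+00  1.11327488e-03 -3.03249853e+00] [-3.29005664e-01 -1.63315214e-01  2.26188313e+00  4.42898070e-04
  1.04197454e+00 -2.00911931e+00]
[275. 208.] n 1662 c [ 0.4187 -0.045   0.0291] mid [ 0.42   -0.0451] ext [0.0353 0.0343] ztop 0.030667756387088373 yaw 3.135
```

View pics/w8.png

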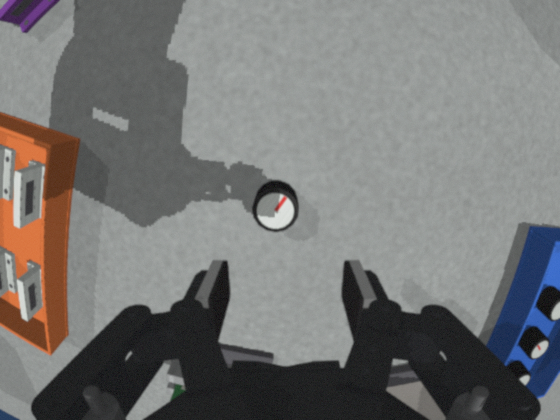

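```bash
python3 -m crank '-0.2 -0.2 -4 0; -0.2 -0.2 -8 0; -0.2 -0.2 -11 0; -0.2 -0.2 -11.7 0; -0.2 -0.2 -11.7 0; -0.2 -0.2 -11.7 0'; python3 -m crank '0 0 0 0; 0 0 0 0; 0 0 0 0; 0 0 0 0' 0 40; python3 -m crank '0 0 4 0; 0 0 8 0; 0 4 10 0; 0 8 10 0; 0 12 10 0; 1 16 10 0; 1.5 20 10 0; 2 24 10 0';python3 -m crank '0.4 4 0 0; 0.8 8 0 0; 0.8 10.4 0 0; 0.8 10.4 0 0; 0.8 10.4 -4 0; 0.8 10.4 -8 0; 0.8 10.4 -9.3 0;0.8 10.4 -9.3 0'; python3 -m crank '0 0 0 0; 0 0 0 0'
```

```text
time: 28.6
tcp_pos: [0.4217, -0.0392, 0.0053]
ee_rot: [-3.141, 0.001, -3.03]
force: [-0.0, -0.7, 1.0]
finger_gap: 0.652
time: 28.93
tcp_pos: [0.4233, -0.0404, 0.007]
ee_rot: [-3.14, 0.005, -3.032]
force: [0.9, 1.8, 6.8]
finger_gap: 0.402
time: 29.6
tcp_pos: [0.4411, 0.2024, 0.1058]
ee_rot: [3.141, 0.003, -3.032]
force: [0.9, -1.4, -0.8]
finger_gap: 0.406
time: 30.27
tcp_pos: [0.448, 0.3033, 0.0107]
ee_rot: [-3.14, -0.004, -3.032]
force: [0.0, -0.1, -0.7]
finger_gap: 0.408
time: 30.43
tcp_pos: [0.4492, 0.3039, 0.0122]
ee_rot: [3.141, 0.001, -3.032]
force: [-0.6, -0.6, -0.3]
finger_gap: 0.409
```

```bash
python3 -m crank '0 0 0 0; 0 0 0 0;0 0 4 0;0 0 8 0;0 -4 12 0;0 -8 16 0;0 -12 18 0;0 -16 20 0' 0.65; python3 -m crank '3 -4 1 0; 5 -8 2 0; 8 -12 3 0; 10 -14 3 0; 10 -14 3 0; 10 -14 3 0;10 -14 3 0; 10 -14 3 0';python3 -m crank '0 0 0 0; 0 0 0 0;0 0 0 0;0 0 0 0'; cat > pp.py <<'E'
from h import *
np.set_printoptions(precision=4,suppress=True)
def slab(P,z0,z1,box):
    q=P[(P[...,0]>box[0])&(P[...,0]<box[1])&(P[...,1]>box[2])&(P[...,1]<box[3])&(P[...,2]>z0)&(P[...,2]<z1)]
    if len(q)<8: return None
    c=q.mean(0);w,V=np.linalg.eigh(np.cov(q[:,:2].T));s=(q[:,:2]-c[:2])@V
    a=V[:,1]*np.sign(V[1,1]);return len(q),"mid",c[:2]+V@((s.max(0)+s.min(0))/2),"zmed/95",np.median(q[:,2]),np.percentile(q[:,2],95),"ext",np.ptp(s,axis=0),"yaw",round(float(np.arctan2(-a[0],a[1])),4)
def rep(P):
    print("plate top",slab(P,.160,.172,(.57,.67,-.16,-.02)))
    print("post top ",slab(P,.160,.168,(.57,.67,.04,.19)))
E
python3 -c "
from pp import *
s=env.read_state();print(s['tcp_pos'],s['ee_rot'])
f=env.grab_frame('wrist');save('w9.png',f);rep(cloud(f,s))
f=env.grab_frame('top');save('t9.png',f,(160,100,430,300),2.5);rep(cloud(f))
f=env.grab_frame('scene');save('s9.png',f,(140,110,430,380),2);rep(cloud(f))
"
```

```text
time: 31.1
tcp_pos: [0.4491, 0.1737, 0.1971]
ee_rot: [3.141, 0.004, -3.03]
force: [0.1, -0.1, 0.7]
finger_gap: 0.651
time: 31.77
tcp_pos: [0.5477, 0.0357, 0.2237]
ee_rot: [3.141, -0.002, -3.031]
force: [-0.4, -0.4, 0.3]
finger_gap: 0.648
time: 32.1
tcp_pos: [0.5484, 0.0353, 0.2242]
ee_rot: [3.142, -0.0, -3.03]
force: [0.1, -0.2, -1.1]
finger_gap: 0.65
[0.5484 0.0353 0.2242] [ 3.1416 -0.0001 -3.0303]
plate top (942, 'mid', array([ 0.6202, -0.0897]), 'zmed/95', np.float64(0.16374388873983778), np.float64(0.1649124941930032), 'ext', array([0.0104, 0.0806]), 'yaw', -0.1041)
post top  (391, 'mid', array([0.6343, 0.0865]), 'zmed/95', np.float64(0.16286976657312005), np.float64(0.16393336806370748), 'ext', array([0.0129, 0.0254]), 'yaw', 0.1622)
plate top (67, 'mid', array([ 0.6197, -0.0911]), 'zmed/95', np.float64(0.16378326585223935), np.float64(0.1687681070397355), 'ext', array([0.0085, 0.0753]), 'yaw', -0.1178)
post top  (48, 'mid', array([0.6222, 0.1411]), 'zmed/95', np.float64(0.1632560935275037), np.float64(0.16648599578809714), 'ext', array([0.0119, 0.0397]), 'yaw', 0.2246)
plate top (88, 'mid', array([ 0.6232, -0.0892]), 'zmed/95', np.float64(0.1643459742517518), np.float64(0.16800113910476625), 'ext', array([0.0092, 0.0814]), 'yaw', -0.0992)
post top  (172, 'mid', array([0.6398, 0.1208]), 'zmed/95', np.float64(0.16341704131352003), np.float64(0.1659871167858876), 'ext', array([0.0316, 0.0901]), 'yaw', 0.1993)
```

View pics/w9.png

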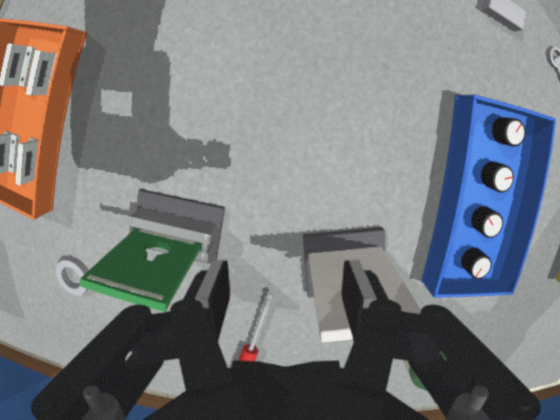

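View pics/s9.png

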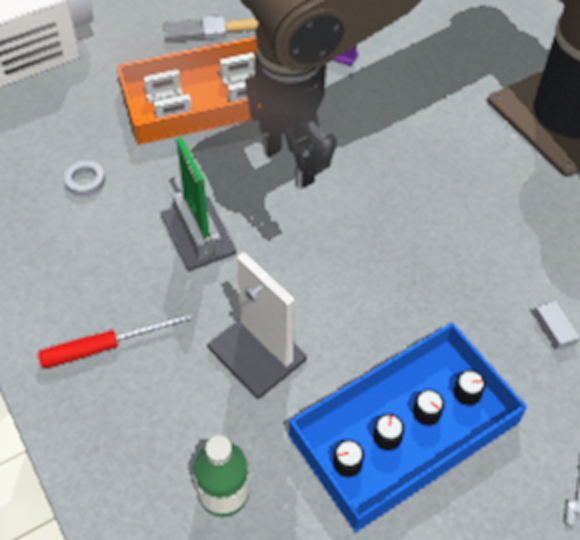

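```bash
python3 -m crank '2 0 4 -1; 4 0 8 -1; 7 0 8 -1; 7 0 8 -1; 7 0 8 -1; 7 0 8 -1; 7 0 8 -1; 7 0 8 -1' 0.4; python3 -m crank '0 0 0 -0.787; 0 0 0 -0.787; 0 0 0 -0.787; 0 0 0 -0.787; 0 0 0 -0.787; 0 0 0 -0.787; 0 0 0 -0.787; 0 0 0 -0.787';python3 -m crank '0 0 0 0; 0 0 0 0;0 0 0 0'; python3 -c "
from pp import *
s=env.read_state();print(s['tcp_pos'],s['ee_rot'],s['joint_pos'])
f=env.grab_frame('wrist');save('w10.png',f);rep(cloud(f,s))
P=cloud(f,s);print('screw',slab(P,.13,.158,(.645,.69,.08,.17)))
"
```

```text
time: 32.92
tcp_pos: [0.6189, 0.0345, 0.304]
ee_rot: [-3.141, -0.0, 2.245]
force: [0.2, 0.6, 1.3]
finger_gap: 0.405
time: 33.58
tcp_pos: [0.6188, 0.0345, 0.3041]
ee_rot: [-3.141, -0.0, 1.464]
force: [0.1, 0.1, -0.8]
finger_gap: 0.4
time: 33.83
tcp_pos: [0.6188, 0.0345, 0.3042]
ee_rot: [-3.142, -0.0, 1.465]
force: [-0.6, 0.4, 0.5]
finger_gap: 0.4
[0.6188 0.0345 0.3042] [-3.1415 -0.      1.4652] [-0.1078  0.1195  1.6382  0.      1.3839 -0.0022]
plate top (476, 'mid', array([ 0.6208, -0.0892]), 'zmed/95', np.float64(0.1640755978578553), np.float64(0.16509595816206848), 'ext', array([0.0091, 0.0809]), 'yaw', -0.1088)
post top  (1427, 'mid', array([0.6286, 0.1181]), 'zmed/95', np.float64(0.16301079256633944), np.float64(0.1642569789139136), 'ext', array([0.0126, 0.0897]), 'yaw', 0.2063)
screw (137, 'mid', array([0.6493, 0.122 ]), 'zmed/95', np.float64(0.15503727462542438), np.float64(0.1576541135171619), 'ext', array([0.0092, 0.0181]), 'yaw', 0.2135)
```

View pics/w10.png

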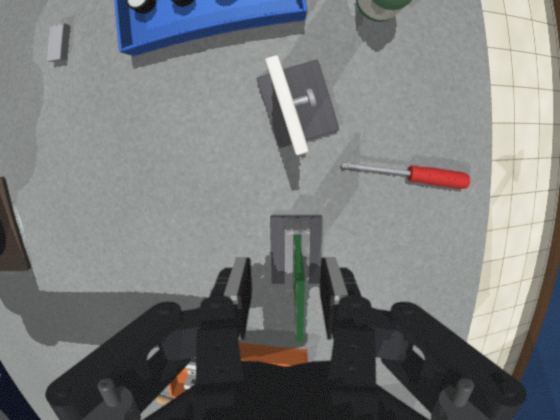

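```bash
python3 -m crank '0.2 -4 0 0; 0.2 -8 0 0; 0.2 -12.4 0 0; 0.2 -12.4 0 0; 0.2 -12.4 -4 0; 0.2 -12.4 -6 0; 0.2 -12.4 -6 0; 0.2 -12.4 -6 0';python3 -m crank '0 0 0 0; 0 0 0 0;0 0 0 0;0 0 0 0'; python3 -c "
from pp import *
s=env.read_state();print(s['tcp_pos'],s['ee_rot'],s['joint_pos'])
f=env.grab_frame('wrist');save('w11.png',f);rep(cloud(f,s))
"
```

```text
time: 34.55
tcp_pos: [0.6201, -0.0891, 0.2428]
ee_rot: [-3.138, -0.001, 1.465]
force: [0.0, -0.4, 0.9]
finger_gap: 0.401
time: 34.88
tcp_pos: [0.6216, -0.0894, 0.2461]
ee_rot: [3.139, 0.001, 1.465]
force: [0.0, -0.3, 0.1]
finger_gap: 0.398
[ 0.6216 -0.0894  0.2461] [3.1386 0.0006 1.465 ] [-0.3042  0.1716  1.6854 -0.      1.2816 -0.1984]
plate top (1136, 'mid', array([ 0.6206, -0.0902]), 'zmed/95', np.float64(0.1640678860815182), np.float64(0.16509994347467438), 'ext', array([0.0086, 0.08  ]), 'yaw', -0.102)
post top  None
```

View pics/w11.png

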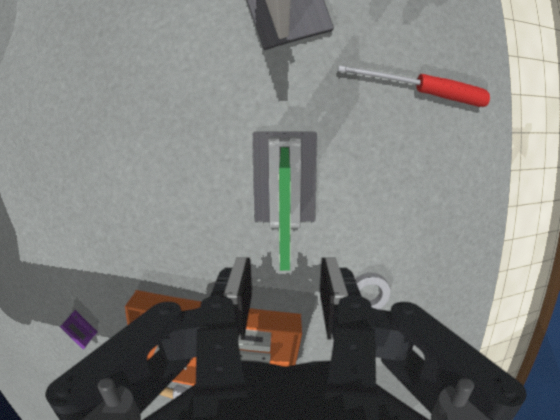

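```bash
python3 -m crank '0 0 -3 0; 0 0 -6 0; 0 0 -9 0; 0 0 -11 0; 0 0 -11.2 0; 0 0 -11.2 0;0 0 -11.2 0;0 0 -11.2 0';python3 -c "
from h import *
s=env.read_state();print(s['tcp_pos'],s['ee_rot'],s['force'])"; python3 -m crank '0 0 0 0; 0 0 0 0; 0 0 0 0; 0 0 0 0; 0 0 0 0; 0 0 0 0' 0 60;python3 -c "
from h import *
s=env.read_state();print(s['tcp_pos'],s['ee_rot'],s['force'])
f=env.grab_frame('wrist');save('w12.png',f)"
```

```text
time: 35.6
tcp_pos: [0.6224, -0.0899, 0.1351]
ee_rot: [3.137, 0.001, 1.465]
force: [-0.5, -0.7, 0.5]
finger_gap: 0.403
[ 0.62244927 -0.08991819  0.13505361] [3.13706977e+00 9.06807361e-04 1.46463953e+00] [-0.49452878 -0.68550667  0.47988937]
time: 36.1
tcp_pos: [0.6218, -0.0898, 0.1341]
ee_rot: [3.139, 0.001, 1.465]
force: [-0.1, 0.2, 6.4]
finger_gap: 0.083
[ 0.62181947 -0.08977022  0.13414494] [3.13882518e+00 5.79624021e-04 1.46455611e+00] [-0.13045032  0.16638461  6.42495951]
```

View pics/w12.png

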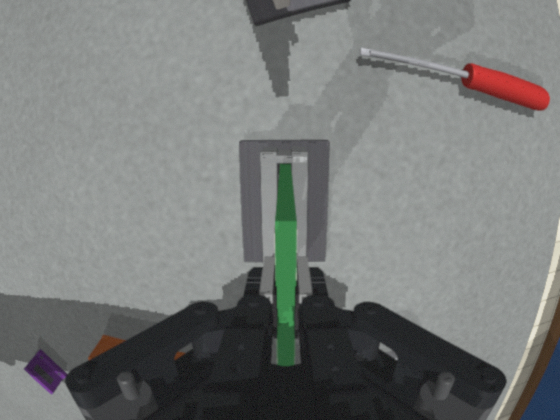

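```bash
python3 -m crank '0 0 2 0; 0 0 5 0; 0 0 8 0; 0 0 11 0; 0 0 14 0; 0 0 16.5 0;0 0 17 0;0 0 17 0'; python3 -m crank '1 3 0 0.05; 2 6 0 0.1; 3 9 0 0.15; 4 12 0 0.2; 5 15 0 0.25; 5.5 18 0 0.3; 5.5 21 0 0.311; 5.5 21.8 0 0.311'; python3 -m crank '0 0 0 0; 0 0 0 0; 0 0 0 0; 0 0 0 0; 0 0 0 0; 0 0 0 0';python3 -c "
from pp import *
s=env.read_state();print(s['tcp_pos'],s['ee_rot'],s['force'])
f=env.grab_frame('wrist');save('w13.png',f);P=cloud(f,s);rep(P);print('screw',slab(P,.13,.1575,(.645,.69,.08,.17)))
f=env.grab_frame('scene');save('s13.png',f,(140,110,430,380),2)"
```

```text
time: 36.82
tcp_pos: [0.6215, -0.0897, 0.3041]
ee_rot: [3.138, 0.001, 1.465]
force: [-0.1, 0.4, -2.4]
finger_gap: 0.084
time: 37.48
tcp_pos: [0.6742, 0.133, 0.2974]
ee_rot: [-3.135, -0.003, 1.78]
force: [-0.3, 0.5, -1.2]
finger_gap: 0.084
time: 37.98
tcp_pos: [0.6759, 0.1273, 0.3023]
ee_rot: [3.141, 0.0, 1.774]
force: [0.1, 0.2, -2.4]
finger_gap: 0.083
[0.6759 0.1273 0.3023] [3.1414 0.0001 1.7739] [ 0.1203  0.205  -2.3784]
plate top None
post top  (1185, 'mid', array([0.6286, 0.1184]), 'zmed/95', np.float64(0.16300699521854495), np.float64(0.16419398744001817), 'ext', array([0.0127, 0.0885]), 'yaw', 0.203)
screw (113, 'mid', array([0.6494, 0.1231]), 'zmed/95', np.float64(0.15479056560814358), np.float64(0.1573632686415914), 'ext', array([0.0085, 0.0157]), 'yaw', 0.1606)
```

View pics/w13.png

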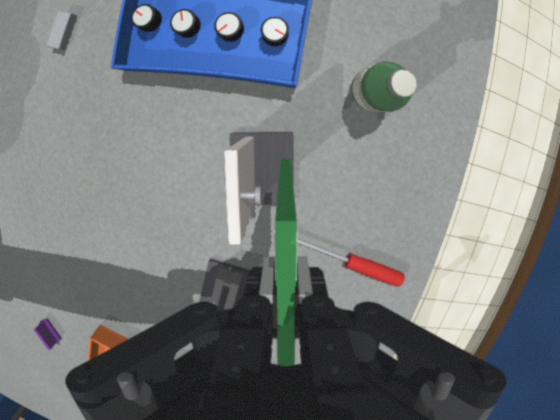

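View pics/s13.png

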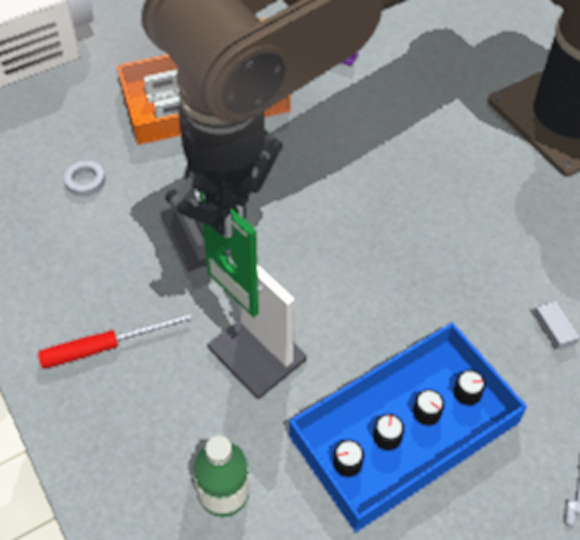

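```bash
python3 -m crank '0 0 -2 0; 0 0 -4 0; 0 0 -6 0; 0 0 -8 0; 0 0 -9.4 0; 0 0 -9.4 0;0 0 -9.4 0;0 0 -9.4 0'; python3 -m crank '0 0 0 0; 0 0 0 0; 0 0 0 0; 0 0 0 0; 0 0 0 0; 0 0 0 0';python3 -c "
from pp import *
s=env.read_state();print(s['tcp_pos'],s['ee_rot'],s['force'])
f=env.grab_frame('wrist');save('w14.png',f);P=cloud(f,s)
g=env.grab_frame('scene');save('s14.png',g,(220,150,340,270),6)
R=rpy([0,0,.204]);o=np.array([.6286,.1183,0])+R@[.006,0,0]
for n,f,P in(('w',f,P),('s',g,cloud(g))):
    h=cv2.cvtColor(f['color'],cv2.COLOR_RGB2HSV).astype(int)
    m=(h[...,0]>50)&(h[...,0]<80)&(h[...,1]>100)
    Q=(P[m]-o)@R; Q=Q[(np.abs(Q[:,1])<.07)&(Q[:,0]>.0)&(Q[:,0]<.08)&(Q[:,2]>.06)&(Q[:,2]<.27)]
    print(n,len(Q),Q.min(0),Q.max(0),np.percentile(Q,[2,50,98],axis=0))
    for z0 in np.arange(.07,.24,.02):
        q=Q[(Q[:,2]>z0)&(Q[:,2]<z0+.02)]
        if len(q)>5: print(round(z0,2),len(q),'x',np.percentile(q[:,0],[3,50,97]),'y',q[:,1].min(),q[:,1].max())
"
```

```text
time: 38.75
tcp_pos: [0.6767, 0.1285, 0.2099]
ee_rot: [3.139, 0.0, 1.775]
force: [-0.6, -0.5, -1.5]
finger_gap: 0.08
time: 39.25
tcp_pos: [0.6758, 0.1286, 0.2084]
ee_rot: [3.141, 0.0, 1.776]
force: [-0.5, -0.3, -2.3]
finger_gap: 0.082
[0.6758 0.1286 0.2084] [3.1415 0.     1.7756] [-0.496  -0.2709 -2.3368]
w 3535 [ 0.0381 -0.0324  0.0874] [0.0466 0.0406 0.2457] [[ 0.0387 -0.0287  0.125 ]
 [ 0.0422  0.0222  0.2381]
 [ 0.0458  0.0403  0.2394]]
0.09 36 x [0.0389 0.042  0.0451] y 0.03970318087133949 0.040161718182760535
0.11 49 x [0.0391 0.0421 0.0455] y 0.03969765653755586 0.04009440180230153
0.13 60 x [0.0388 0.0421 0.0454] y 0.039612141740603894 0.04012091498927652
0.15 84 x [0.0386 0.0421 0.0456] y 0.03937243075648584 0.04019938139354088
0.17 123 x [0.0385 0.0421 0.0457] y 0.03931670485206678 0.04010863242076655
0.19 153 x [0.0387 0.0421 0.0456] y 0.03939211775870948 0.04050482905135729
0.21 250 x [0.0386 0.0421 0.0456] y 0.03963953694938467 0.04062455218198407
0.23 2776 x [0.0388 0.0422 0.0458] y -0.03241273465670901 0.04060167254388043
s 524 [ 0.0015 -0.0385  0.0616] [0.08   0.0408 0.2648] [[ 0.0397 -0.0356  0.0942]
 [ 0.0477  0.02    0.1734]
 [ 0.0603  0.0399  0.2426]]
0.09 25 x [0.0403 0.0472 0.0491] y -0.038512604603656075 0.04061971020707764
0.11 25 x [0.0401 0.0471 0.0484] y -0.03727630215249546 0.04029825180440409
0.13 111 x [0.0401 0.0473 0.0486] y -0.037171285392839 0.03967790216327133
0.15 76 x [0.0418 0.0481 0.049 ] y -0.03636576512291756 0.03928484620745757
0.17 85 x [0.0419 0.0481 0.0493] y -0.03305645131959973 0.040799915215708485
0.19 64 x [0.0414 0.048  0.0492] y -0.003109406263813483 0.04010267346605629
0.21 65 x [0.0404 0.048  0.0612] y -0.03802354395736275 0.040336005552681874
0.23 62 x [0.0399 0.0433 0.0484] y -0.03375777737433704 0.03946868401236026
```

View pics/s14.png

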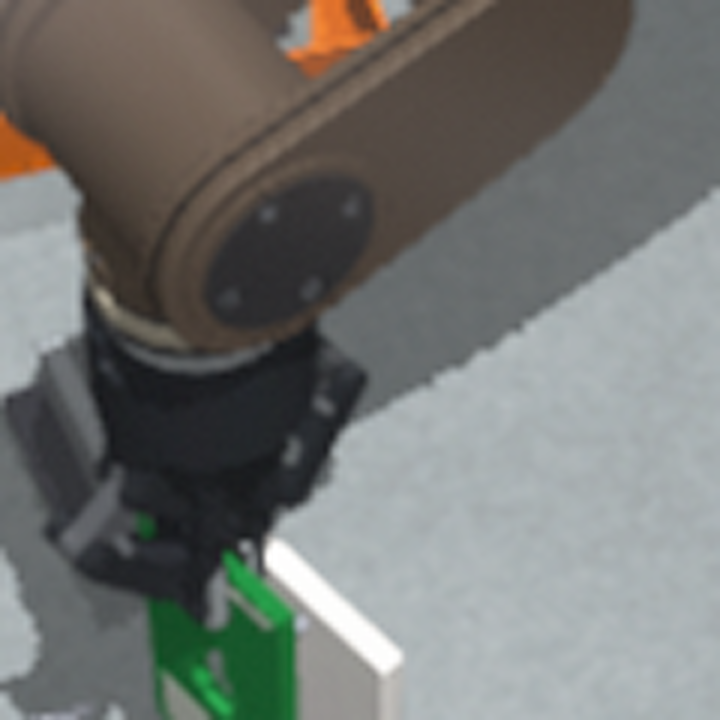

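View pics/w14.png

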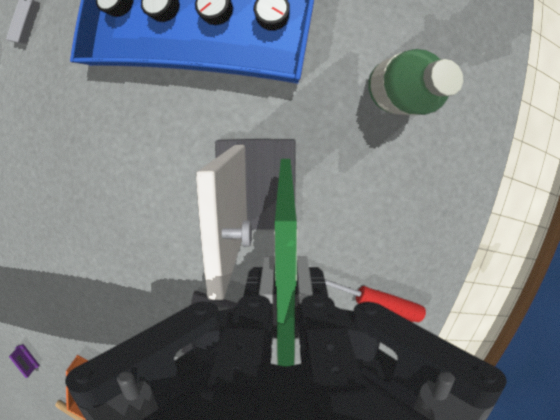

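```bash
python3 -m crank '-0.5 -0.1 0 0; -1 -0.2 0 0; -1.5 -0.3 0 0; -2 -0.4 0 0; -2.4 -0.5 0 0; -2.4 -0.5 0 0; -2.4 -0.5 0 0';python3 -m crank '-0.25 -0.05 0 0; -0.5 -0.1 0 0; -0.75 -0.15 0 0; -1.03 -0.21 0 0; -1.03 -0.21 0 0; -1.03 -0.21 0 0; -1.03 -0.21 0 0'; cat > chk.py <<'E'
from pp import *
import sys
s=env.read_state();print(s['tcp_pos'],s['ee_rot'],s['force'])
f=env.grab_frame('wrist');save(sys.argv[1]+'.png',f);P=cloud(f,s)
R=rpy([0,0,.204]);o=np.array([.6286,.1183,0])+R@[.006,0,0]
h=cv2.cvtColor(f['color'],cv2.COLOR_RGB2HSV).astype(int)
m=(h[...,0]>50)&(h[...,0]<80)&(h[...,1]>100)
Q=(P[m]-o)@R; Q=Q[(np.abs(Q[:,1])<.07)&(Q[:,0]>-.03)&(Q[:,0]<.08)&(Q[:,2]>.04)&(Q[:,2]<.27)]
for z0 in np.arange(.05,.24,.02):
    q=Q[(Q[:,2]>z0)&(Q[:,2]<z0+.02)]
    if len(q)>5: print(round(z0,2),len(q),'x',np.percentile(q[:,0],[3,50,97]),'y',q[:,1].min(),q[:,1].max(),'z',q[:,2].max())
q=(P.reshape(-1,3)-o)@R;q=q[(np.abs(q[:,1])<.06)&(q[:,2]>.16)&(q[:,2]<.168)&(q[:,0]<.002)&(q[:,0]>-.03)];print('panel',len(q),np.percentile(q,[3,50,97],axis=0))
E
python3 chk.py w15
```

```text
time: 39.93
tcp_pos: [0.6516, 0.1235, 0.2085]
ee_rot: [3.141, 0.0, 1.775]
force: [-0.1, 0.6, -1.3]
finger_gap: 0.083
time: 40.52
tcp_pos: [0.6416, 0.1214, 0.2083]
ee_rot: [3.141, 0.0, 1.776]
force: [0.9, 0.1, -1.7]
finger_gap: 0.084
[0.6416 0.1214 0.2083] [3.1414 0.     1.7755] [ 0.8771  0.1188 -1.6612]
0.07 6 x [0.0047 0.0066 0.0085] y 0.03981718676984734 0.04006928183793455 z 0.08880059248085485
0.09 35 x [0.0039 0.007  0.0102] y 0.03960957021748286 0.0401741933376057 z 0.10903065056847387
0.11 47 x [0.0042 0.0071 0.0103] y 0.0396317631007695 0.04000803243555788 z 0.12936765205502382
0.13 60 x [0.0038 0.0071 0.0104] y 0.03948974764997947 0.03999652062594256 z 0.1499208093279117
0.15 79 x [0.0041 0.0071 0.0106] y 0.039487966466292795 0.03999148447381759 z 0.1699825426368481
0.17 116 x [0.0039 0.0071 0.0107] y 0.039291822206998624 0.0399517695721051 z 0.18975885214336696
0.19 151 x [0.0039 0.0076 0.0107] y 0.039283052769328156 0.0404041164065523 z 0.20985385819735058
0.21 246 x [0.004  0.0072 0.0107] y 0.03954026999149751 0.040518034286183266 z 0.22994179031226245
0.23 2766 x [0.0038 0.0072 0.0108] y -0.03271750730109534 0.040505758764035796 z 0.2442251940472774
panel 1788 [[-0.0117 -0.013   0.1613]
 [-0.0061  0.0177  0.163 ]
 [-0.0003  0.0432  0.1642]]
```

View pics/w15.png

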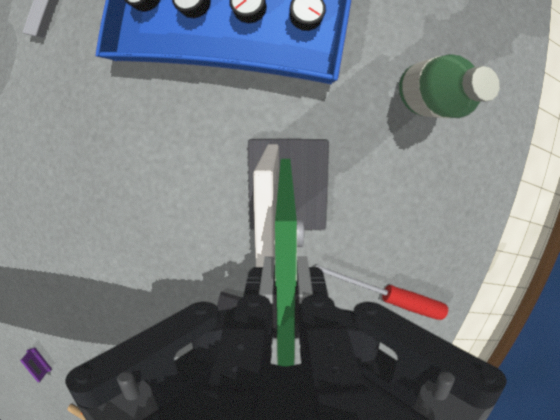

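```bash
python3 -m crank '0 0 -0.4 0; 0 0 -0.8 0; 0 0 -1.2 0; 0 0 -1.6 0; 0 0 -2 0; 0 0 -2 0';python3 -m crank '0 0 -0.2 0; 0 0 -0.4 0; 0 0 -0.5 0; 0 0 -0.5 0; 0 0 -0.5 0';python3 chk.py w16
```

```text
time: 41.07
tcp_pos: [0.6408, 0.1214, 0.1866]
ee_rot: [-3.139, -0.0, 1.776]
force: [-0.4, 0.1, -1.8]
finger_gap: 0.081
time: 41.48
tcp_pos: [0.6415, 0.1214, 0.1833]
ee_rot: [3.141, 0.0, 1.776]
force: [0.0, -0.2, -1.2]
finger_gap: 0.083
[0.6415 0.1214 0.1833] [3.1415 0.     1.7756] [ 0.0308 -0.1847 -1.1591]
0.05 14 x [0.0041 0.0066 0.0099] y 0.0397423855098282 0.04025710572828672 z 0.06892619099782853
0.07 36 x [0.004  0.007  0.0101] y 0.03961657496762474 0.040364231497823255 z 0.08848372779723114
0.09 48 x [0.0042 0.007  0.0102] y 0.03946453504739579 0.04004588235579174 z 0.10895711692271524
0.11 66 x [0.0038 0.0071 0.0104] y 0.03946074451367097 0.04002734328914209 z 0.1296397384803993
0.13 94 x [0.0036 0.0071 0.0106] y 0.03932541299902614 0.04008131835625103 z 0.1499376465430546
0.15 125 x [0.0039 0.0071 0.0107] y 0.03927599596931252 0.04007136415963395 z 0.1698742328608088
0.17 168 x [0.0039 0.0071 0.0107] y 0.039246311357370826 0.04042308978113511 z 0.18985309712876622
0.19 273 x [0.0038 0.0072 0.0107] y 0.03950191263399381 0.040525043061367276 z 0.2098987988702176
0.21 2702 x [0.0038 0.0072 0.0108] y -0.03301507817104308 0.04041826919852939 z 0.22019208429059042
panel 1876 [[-0.0116 -0.0023  0.1612]
 [-0.0062  0.0228  0.1629]
 [-0.0004  0.0436  0.1642]]
```

```bash
python3 -m crank '0 0 -0.1 0; 0 0 -0.1 0; 0 0 -0.1 0;0 0 -0.1 0';python3 -m crank '0 0 -0.1 0; 0 0 -0.1 0; 0 0 -0.1 0;0 0 -0.1 0'
```

```text
time: 41.87
tcp_pos: [0.6415, 0.1214, 0.1823]
ee_rot: [-3.142, 0.0, 1.775]
force: [-1.1, -0.2, -1.6]
finger_gap: 0.083
time: 42.2
tcp_pos: [0.6417, 0.1214, 0.182]
ee_rot: [3.141, 0.0, 1.776]
force: [-1.1, 0.2, 2.2]
finger_gap: 0.087
```

```bash
python3 -m crank '0 0 0 0; 0 0 0 0; 0 0 0 0;0 0 0 0;0 0 0 0;0 0 0 0' 0.35;python3 -m crank '0 0 1 0; 0 0 3 0; 0 0 6 0;0 0 9 0; 0 0 12 0; 0 0 12 0;0 0 12 0;0 0 12 0'; python3 chk.py w17
```

```text
time: 42.7
tcp_pos: [0.6415, 0.1215, 0.1812]
ee_rot: [3.142, -0.0, 1.776]
force: [-0.7, -0.4, -0.5]
finger_gap: 0.35
time: 43.37
tcp_pos: [0.6413, 0.1214, 0.3012]
ee_rot: [-3.141, -0.0, 1.775]
force: [-0.4, 0.4, -0.3]
finger_gap: 0.35
[0.6413 0.1214 0.3012] [-3.1415 -0.      1.7755] [-0.3549  0.4387 -0.2897]
0.07 11 x [0.0047 0.0077 0.01  ] y 0.039969739893315794 0.04033428292668768 z 0.08622825487772766
0.09 12 x [0.0045 0.0071 0.0098] y 0.039986880516088896 0.04032792559052993 z 0.10433601536198688
0.11 20 x [0.0046 0.0076 0.0106] y 0.039991326275427445 0.04032602218678934 z 0.12944474463258956
0.13 16 x [0.0048 0.0081 0.0104] y 0.039775120095181096 0.0401396036817899 z 0.14932089252517247
0.15 28 x [0.0041 0.0071 0.0102] y 0.03961094087612352 0.04017339586768158 z 0.16977572638307434
0.17 28 x [0.0043 0.0067 0.01  ] y 0.039615981573274055 0.04008079558454277 z 0.189869529847199
0.19 45 x [0.004  0.0075 0.0106] y 0.004798078729193708 0.040007395447409125 z 0.20997431759498214
0.21 925 x [0.0038 0.0075 0.0105] y -0.040118441659481884 0.03978709357273264 z 0.21420076118608797
panel 1277 [[-0.0117 -0.0409  0.1613]
 [-0.006   0.004   0.163 ]
 [-0.0004  0.0426  0.1643]]
```

View pics/w17.png

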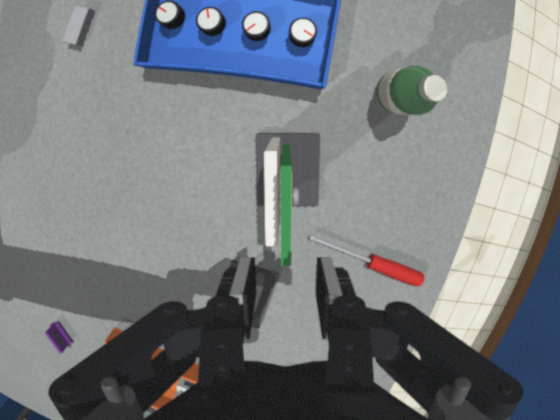

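```bash
python3 -m crank '-3 -3 2 0; -6 -6 3 0; -9 -9 3 0;-12 -12 3 0; -14 -15 3 0; -15 -18 3 0;-15 -21 3 0;-15 -21 3 0'; python3 -m crank '0 -3 0 0; 0 -6 0 0; 0 -9 0 0;0 -12 0 0; 0 -12 0 0; 0 -12 0 0'; python3 -c "
from pp import *
f=env.grab_frame('top');save('t18.png',f,(160,80,480,320),2.4)
f=env.grab_frame('scene');save('s18.png',f,(140,110,430,380),2.2)
s=env.read_state();print(s['time'],s['tcp_pos'])"
```

```text
time: 44.08
tcp_pos: [0.49, -0.0923, 0.3293]
ee_rot: [-3.138, 0.0, 1.77]
force: [0.1, 0.1, -0.6]
finger_gap: 0.351
time: 44.58
tcp_pos: [0.4911, -0.2089, 0.3292]
ee_rot: [-3.139, -0.003, 1.773]
force: [0.7, 0.4, -0.3]
finger_gap: 0.345
44.6833 [ 0.4914 -0.2076  0.3299]
```

View pics/t18.png

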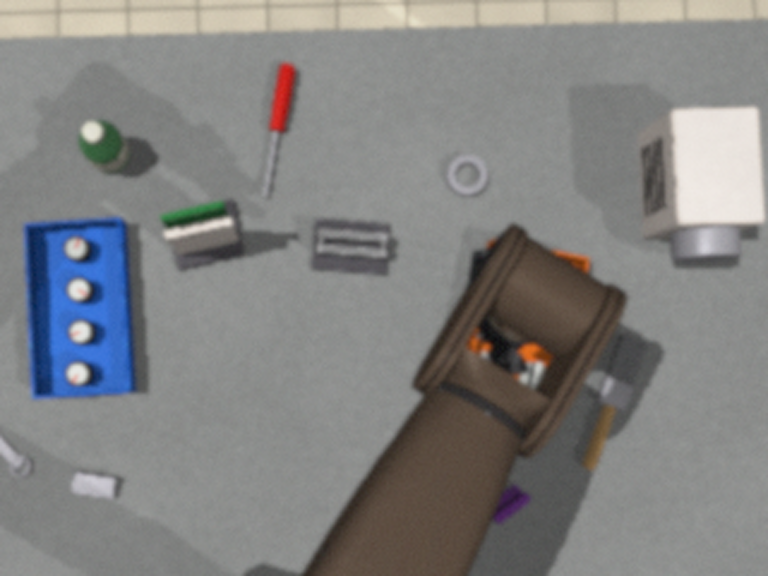

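View pics/s18.png

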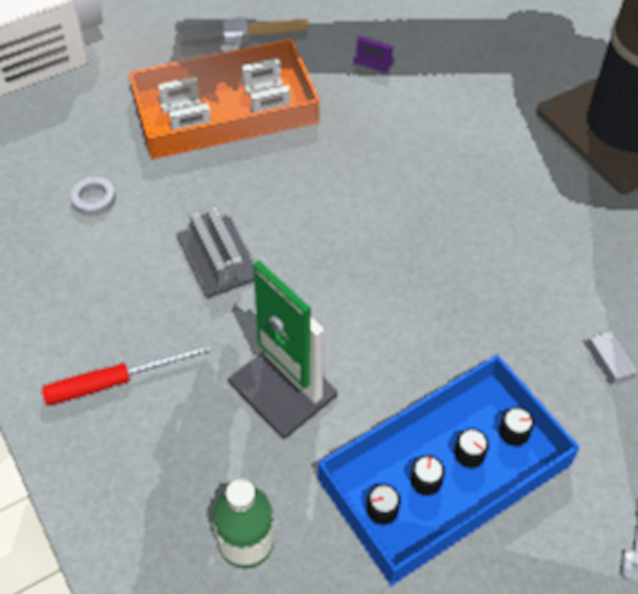

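```bash
python3 -m crank '0 0 0 0; 0 0 0 0; 0 0 0 0; 0 0 0 0'; python3 -c "
from h import *
print(env.job_done())"
```

```text
time: 45.02
tcp_pos: [0.4916, -0.2078, 0.3314]
ee_rot: [3.141, 0.0, 1.777]
force: [-0.5, 0.0, -0.7]
finger_gap: 0.349
the job is handed in; nothing more can be done
None
```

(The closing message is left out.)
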